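# Find the heavy side of a loaded tube rotator and hold it down

### The arm

A 6-joint arm with a two-finger parallel gripper is mounted at the origin on the work surface. World frame = base frame: x ahead of the robot, y to its left, z up, the work surface at z = 0. Lengths are in mm, angles in rad, forces in N, time in s.
With the tool pointing down it reaches from about 275 to 750 mm from the base axis. Payload 10.2 kg.
Tool frame: the origin (TCP) lies midway between the tips of the shut fingers; the grasp point (between the pads) lies 19 mm behind it; x points along the fingers, y is the direction in which the jaws open and shut, and the axes are right-handed (so a half turn about x gives the same grasp; the last joint's range is limited). The gripper opens to 85 mm and grips with 20 to 120 N. Pads are 22 mm wide; open, the fingers measure 114 mm over their backs; the gripper's body (76 mm by 85 mm) begins 54 mm behind the grasp point. The pads swing forward as they close: fully open they stand 13 mm farther back than shut.
Start: joints at [-1.338, 0.313, 1.498, -0, 1.331, -0.223], TCP at [231.084, -471.414, 231.294] pointing down, gripper open.
Joint ranges: [-2.94, 2.94], [-0.97, 2.17], [0.19, 2.56], [-1.23, 4.37], [0.02, 3.11], [-2.88, 2.88]. Speed limits (rad/s): [2.39, 2.39, 3.01, 3.14, 3.14, 3.14].

### API

Orientations are given as a unit quaternion [w, x, y, z].
In Python, from rig import sense, capture, get_calibration, finish_job gives the robot as it stands.
- The arm moves only by the tool jog_arm, never from a script. Its argument "increments" is a list of rows, each an object of numbers: "rx", "ry", "rz": the turn, a rotation vector about the tool's x, y, z in rad; "x", "y", "z": the shift along the tool's x, y, z in mm; "hand": the finger opening in mm, from 0 to 85.4. A call has 1 to 5 rows; each row shifts and turns the commanded pose from where the row before left it, along the tool's axes as they then stand; what a row does not reach is not made up. A row lasts 1/8 s, in which the tool goes at most 62.5 mm and 10.7 degrees, less where a joint would pass 70% of its speed; a pose out of reach is approached as far as the arm can. A call with a gripper value outside its range is refused whole. The fingers move at their own pace and stop on an object; "force" is the grip in N (left out, the last holds). Time passes only in rows, so rows that do not move let the fingers close. It gives the time, the measured TCP pose, the force and the opening at its end, in the units of the state.
- sense(): the state, without advancing time (a new reading comes with each control period).
- capture(name): name is "scene" or "side" or "wrist"; returns the picture (384x512x3 uint8, red, green, blue); there is no depth.
- get_calibration(name): a dict with "camera_matrix" (3x3 intrinsics, pixels), "R" (3x3) and "t" (3): a world point X has camera coordinates R X + t; the wrist camera has in their place "T_tool_cam" (4x4, takes a point from camera to tool coordinates, whose origin is the TCP and whose axes are the tool frame's). Camera axes: x right, y down, z forward; pixel columns grow to the right and rows downward; lengths in mm; the calibration is good to about 2 mm. The wrist camera is an equidistant fisheye: a pixel r from the principal point sees the ray r / f radians off the axis. A picture is of the moment at which its call begins: read the wrist's pose just before it. get_calibration takes no time and is no camera call.
- finish_job(): hands the job in, once; it reports no verdict.
The state is a dict: "time_s": time; "joints": joint angles; "dq": joint speeds; "tau": joint torques, N m; "eef_pos": TCP position; "ee_rot": TCP orientation; "force": force on the tool from outside, world axes, zero at the start; "wrist_torque": the same for the moment, N m; "grip_width": opening from 0.0 (shut) to 1.0 (fully open).
Only numpy, scipy, OpenCV 4.12 (cv2) and the standard library are available. Lean on these libraries where they do the work, as an engineer would, in place of code of your own. Each camera call takes 0.05 s, during which the arm holds its last target.

### The job

The tube rotator is loaded unevenly: release its loading brake by turning the knob on top of the housing past its click to the green mark, then turn the wheel by hand at its rim to find which side is heavy. Bring that heavy side straight down, to the nearest clip, and finish while still gripping the rim and holding the wheel still there with the brake off, so that I can clip a balance tube in opposite. Leave the other things on the bench alone.

Things in the scene. Friction and masses are not known exactly. Their poses are not given: they have to be found in the camera images.
- axle (a point): Centre of the rotator's wheel, 172 mm above the bench; does not move in a run. Its axes are the rotator's: z up, y along the axle from the wheel into the white housing, x level in the plane of the wheel. The wheel is an upright grey disc, 142 mm radius, 12 mm thick (y -6 to +6 mm), centred here, top 314 mm above the bench. Its front (-y) faces away from the housing.
- rim_top (a point): Fixed point 130 mm above the axle: a good place to pinch the rim from above, fingers closing along the axle (y). The rim is a bare flange outside 103 mm radius on both faces; inside that the front carries 12 clips 30 degrees apart and 6 identical black closed tubes 26 mm thick, standing up to 35 mm proud. Behind the wheel 59 mm is free to the housing, whose top (235 mm) is lower than the rim.
- wheel (a joint): Angle of the wheel, rad, any number of turns. 0 = the blue clip and blue rim mark straight down; grows as the bottom of the wheel moves to the rotator's +x and the top of the rim to -x. Drive drag of one fixed size holds it where it is left or stops it short: let go with the heavy side well out to one side, it rolls towards down in 1 to 2 s and stops 0.38 to 0.9 rad short, equally short from either side; near heavy side up it does not roll. Brake on: locked.
- wheel_datum (a point): Point on the blue rim mark of the wheel, 130 mm from the axle, turns with the wheel. Which side is heavy has nothing to do with the mark: it differs from run to run and cannot be seen (the black tubes are packed with different amounts of steel beads). At the rim the weight is felt as about 0.7 to 1.4 N and the drag as 0.5 N.
- brake (a joint): Brake knob, rad, clockwise from above. 0 = brake on, pointer at the red mark; 1.05 (60 degrees) = brake off, green mark, against a stop. A sprung detent resists with up to 0.15 N m, most of all in the first 0.2 rad, until half-way (0.52), then it clicks on by itself to the green mark. Brake off counts above 0.85.
- brake_grip (a point): Grip point on the knob's axis, upright axis, 267 mm above the bench. The knob is a black bar grip 44 mm long, 14 mm thick, 34 mm tall (from 14 mm above to 18 mm below this point is free to grip), along the rotator's x when the knob is at 0 and turning with it; this point's x axis lies along the bar. It is 160 mm behind the wheel (rotator +y).
- rotator: The whole tube rotator, fixed to the bench: steel base plate, white housing 150 x 165 x 235 mm with the knob on top, wheel in front. Origin on the bench under the axle line, 115 mm behind the wheel plane (+y); z up, axes as for the axle.
- rack: Blue tube rack with capped clear tubes, 75 x 200 x 84 mm, loose; origin under its centre. Leave alone.
- spare: Aluminium block with one black spare balance tube standing in it, 55 x 55 x 75 mm, loose, just in front of the wheel; origin under its centre. Leave alone.
- tipbox: Clear pipette-tip box with green lid, 88 x 130 x 66 mm, loose; origin under its centre. Leave alone.
- plate: White 96-well plate, 127 x 85 x 14 mm, loose; origin under its centre. Leave alone.
- bottle: Amber bottle with white cap, 68 mm wide, 150 mm tall, loose; origin under its centre. Leave alone.
- keyboard: Black keyboard, 135 x 440 x 25 mm, loose; origin under its centre. Leave alone.
- timer: White lab timer lying flat, 60 x 75 x 22 mm, loose; origin under its centre. Leave alone.

How it is judged:
By the outcome, as a careful person would: the job done as asked, in the order asked, and still so for the second after the job is handed in, while the arm keeps its last pose, push and grip.
It also fails if it takes over 72 s, if anything falls off the work surface, if the arm or the gripper's body presses on something with over 40 N, if the wrist force passes 120 N, or if a joint passes its speed limit or range.

## Working session

There is one attempt and no reset: what is moved stays moved. The work goes in short steps, Python scripts to look and compute and a tool call to move; the robot and the scene stay as the last step left them, time stands still between calls to the robot, and variables do not carry over. Pictures are saved under pics/ and viewed, and the job is handed in when it is done.

Besides the shell and the picture viewer there is one more tool, called after "Emit:" by a JSON object that holds its "method" and its "body", one argument or row to a line. jog_arm: Moves the arm, as the interface text tells. Its arguments: {"type":"object","properties":{"increments":{"type":"array","items":{"type":"object","properties":{"rx":{"type":"number"},"ry":{"type":"number"},"rz":{"type":"number"},"x":{"type":"number"},"y":{"type":"number"},"z":{"type":"number"},"hand":{"type":"number"}}}},"force":{"type":"number"}},"required":["increments"]}

```bash
ls; mkdir -p pics
python3 - <<'E'
from rig import *
import cv2,numpy as np
for n in ["scene","side","wrist"]:
    im=capture(n); cv2.imwrite(f"pics/{n}0.png",im[:,:,::-1]); c=get_calibration(n)
    print(n,{k:np.round(np.array(v),3).tolist() for k,v in c.items()})
s=sense(); print(s)
E
```

```text
pics
scene {'camera_matrix': [[474.581, 0.0, 250.968], [0.0, 474.581, 188.742], [0.0, 0.0, 1.0]], 'R': [[0.549, 0.836, -0.018], [0.5, -0.345, -0.794], [-0.67, 0.427, -0.607]], 't': [-360.637, -137.213, 2020.089]}
side {'camera_matrix': [[415.271, 0.0, 256.37], [0.0, 415.271, 191.169], [0.0, 0.0, 1.0]], 'R': [[-0.729, -0.684, -0.008], [-0.492, 0.532, -0.689], [0.476, -0.498, -0.725]], 't': [458.046, 401.389, 1510.19]}
wrist {'camera_matrix': [[297.319, 0.0, 253.899], [0.0, 297.319, 196.324], [0.0, 0.0, 1.0]], 'T_tool_cam': [[0.0, -0.319, 0.948, -143.042], [1.0, 0.0, -0.0, 1.488], [-0.0, 0.948, 0.319, -82.016], [0.0, 0.0, 0.0, 1.0]]}
{'time_s': 0.15, 'joints': array([-1.33836852e+00,  3.13321868e-01,  1.49824207e+00,  1.17423622e-05,
        1.33101265e+00, -2.23409287e-01]), 'dq': array([-0.00030948, -0.00020924, -0.00175121, -0.00058928,  0.00023591,
        0.00082905]), 'tau': array([ 2.23630006e-03, -4.12369502e+01, -2.59794492e+01, -1.29885652e-04,
        3.24642744e-03,  1.64458731e-05]), 'eef_pos': array([ 231.05504568, -471.21095004,  230.87405844]), 'ee_rot': array([ 0.15942219,  0.68882276,  0.16011796, -0.68881783]), 'force': array([0.34127707, 0.47013435, 0.74044776]), 'wrist_torque': array([ 0.0479007 , -0.03099398, -0.04446864]), 'grip_width': 1.001670648272821}
```

View pics/scene0.png

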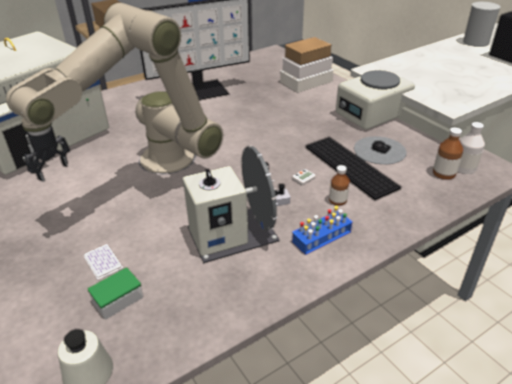

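View pics/side0.png

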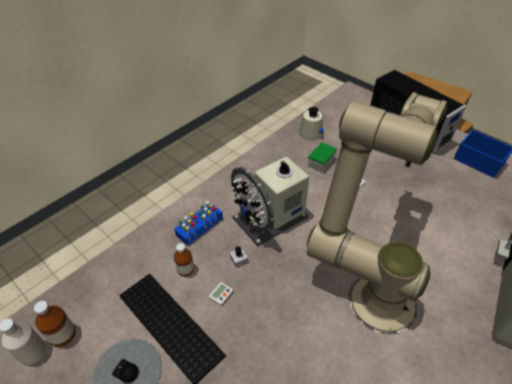

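View pics/wrist0.png

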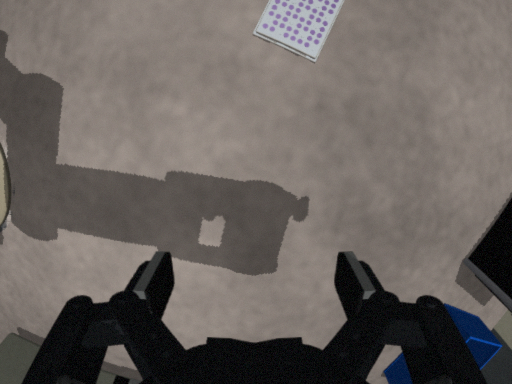

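The scene view shows the rotator around (230,205); the knob is at about (209,180) and the wheel is edge-on at about (260,195). The side view shows the wheel face at about (252,200) and the knob at (284,167). I'll enlarge both.

Run:
```python
import cv2
a=cv2.imread('pics/scene0.png')[140:265,170:300]; cv2.imwrite('pics/sc1.png',cv2.resize(a,None,fx=4.6,fy=4.6,interpolation=cv2.INTER_CUBIC))
a=cv2.imread('pics/side0.png')[145:255,220:330]; cv2.imwrite('pics/si1.png',cv2.resize(a,None,fx=5.4,fy=5.4,interpolation=cv2.INTER_CUBIC))
```

```text
(no output)
```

View pics/sc1.png

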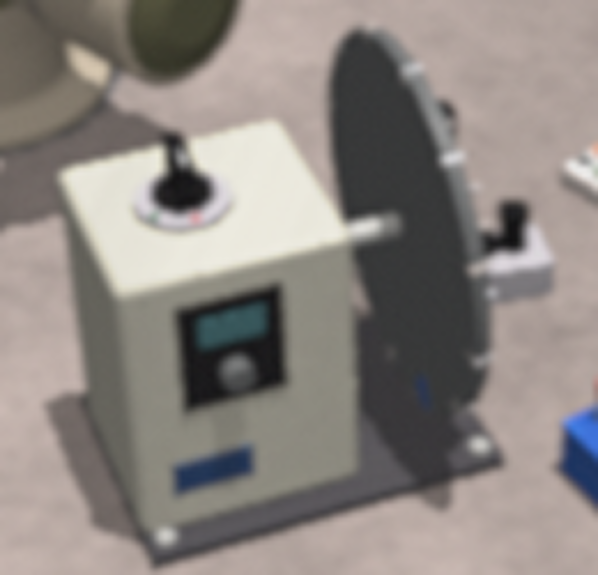

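View pics/si1.png

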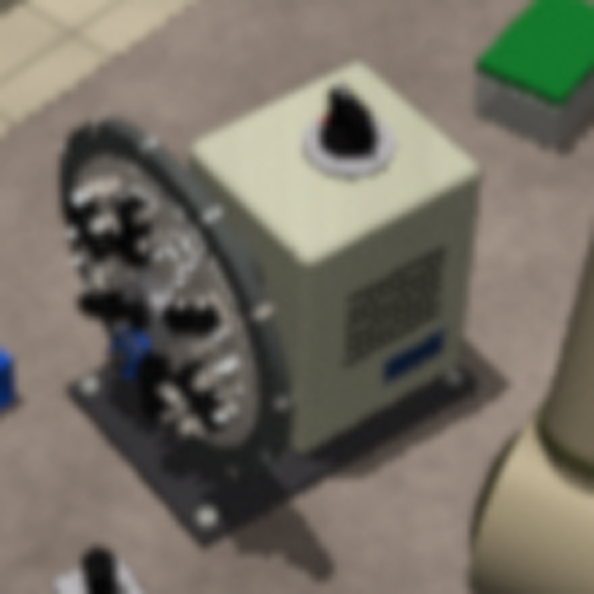

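```bash
cat > h.py <<'E'
import numpy as np, cv2
from rig import *
def ray(n,u,v):
    c=get_calibration(n);R=np.array(c["R"]);t=np.array(c["t"]);K=np.array(c["camera_matrix"])
    return -R.T@t, R.T@np.linalg.inv(K)@[u,v,1]
def onz(n,u,v,z):
    o,d=ray(n,u,v); return o+d*(z-o[2])/d[2]
def proj(n,X):
    c=get_calibration(n);p=np.array(c["camera_matrix"])@(np.array(c["R"])@np.array(X)+np.array(c["t"]));return p[:2]/p[2]
def R_tool():
    from scipy.spatial.transform import Rotation as Ro
    q=sense()["ee_rot"];return Ro.from_quat([q[1],q[2],q[3],q[0]])
E
python3 - <<'E'
from h import *
from scipy.optimize import least_squares
for u,v in [(183.5,178.0),(231.3,166.5),(246.5,191.1),(196.5,204.1)]: print(onz("scene",u,v,235).round(1))
for u,v in [(308.5,177.4),(277,194.1),(255.6,172.4),(286.7,156.5)]: print(onz("side",u,v,235).round(1))
E
```

```text
[ 485.9 -136.6  235. ]
[517.7  20.3 235. ]
[655.3  -9.9 235. ]
[ 624.4 -164.2  235. ]
[ 462.4 -123.5  235. ]
[493.8  27.2 235. ]
[633.4  -3.9 235. ]
[ 604.1 -159.1  235. ]
```

Run:
```python
from h import *
A=[(183.5,178.0),(231.3,166.5),(246.5,191.1),(196.5,204.1)];B=[(308.5,177.4),(277,194.1),(255.6,172.4),(286.7,156.5)]
for a,b in zip(A,B):
    M=[];r=[]
    for n,p in(("scene",a),("side",b)):
        o,d=ray(n,*p);d/=np.linalg.norm(d);P=np.eye(3)-np.outer(d,d);M.append(P);r.append(P@o)
    X=np.linalg.lstsq(np.vstack(M),np.hstack(r),rcond=None)[0]
    print(X.round(1),proj("scene",X)-a,proj("side",X)-b)
for n in("scene","side"):
    for X in [(0,0,0),(0,0,200)]: print(n,proj(n,X))
```

```text
[ 469.5 -131.4  223.6] [-0.51893917 -0.15152683] [-0.40904173  0.15274748]
[501.7  24.4 225.4] [-1.35621223 -0.26938932] [-1.15829824  0.30414829]
[642.1  -6.8 226. ] [-1.40744546 -0.21514511] [-1.06654397  0.23086065]
[ 611.4 -162.5  226.7] [-1.31497606 -0.32539038] [-0.9182142   0.30577143]
scene [166.24303355 156.50613655]
scene [159.91810188 114.73782887]
side [382.32339676 301.54217564]
side [395.20798066 271.36813822]
```

Run:
```python
from h import *
s=sense();R=R_tool().as_matrix();print(R.round(3),s["eef_pos"])
yaw=np.deg2rad(167.8);X=np.array([np.cos(yaw),np.sin(yaw)]);Y=np.array([-X[1],X[0]]);print(X,Y)
ty=R[:2,1];print("tool y ang",np.degrees(np.arctan2(ty[1],ty[0])),"rotY ang",np.degrees(np.arctan2(Y[1],Y[0])))
```

```text
[[-0.     0.44  -0.898]
 [ 0.001 -0.898 -0.44 ]
 [-1.    -0.001 -0.   ]] [ 231.05504568 -471.21095004  230.87405844]
[-0.97741589  0.2113248 ] [-0.2113248  -0.97741589]
tool y ang -63.88261198997483 rotY ang -102.19999999999999
```

Emit:
{"method": "jog_arm", "body": {
  "increments": [
    {"x":-40,"rx":-0.177},
    {"x":-40,"rx":-0.177},
    {"x":-40,"rx":-0.177},
    {"x":-40,"rx":-0.177},
    {"x":-40,"rx":-0.177}
  ]
}}

```text
schema error: expected keys rx, ry, rz, x, y, z, hand
```

Emit:
{"method": "jog_arm", "body": {
  "increments": [
    {"rx":-0.177},
    {"rx":-0.177},
    {"rx":-0.177},
    {"rx":-0.177},
    {"rx":-0.177}
  ]
}}

```text
schema error: expected keys rx, ry, rz, x, y, z, hand
```

Emit:
{"method": "jog_arm", "body": {
  "increments": [
    {"rx":-0.177},
    {"rx":-0.177},
    {"rx":-0.177},
    {"rx":-0.172},
    {}
  ]
}}

```text
schema error: expected keys rx, ry, rz, x, y, z, hand
```

```bash
cat >> h.py <<'E'
def togo(X):
    s=sense();return (R_tool().inv().apply(np.array(X)-s["eef_pos"])).round(1)
def ty():
    y=R_tool().as_matrix();return np.degrees(np.arctan2(y[1,1],y[0,1])),y[:,0].round(3)
E
python3 -c "
from h import *
print(sense()['eef_pos'],sense()['joints'].round(2),ty(),togo([505,-71,430]))"
```

```text
[ 231.05504568 -471.21095004  230.87405844] [-1.34  0.31  1.5   0.    1.33 -0.22] (np.float64(-63.88261198997483), array([-0.   ,  0.001, -1.   ])) [-198.8 -238.9 -422.2]
```

All keys are required in each row.

Emit:
{"method": "jog_arm", "body": {
  "increments": [
    {"x":-40,"y":0,"z":0,"rx":-0.177,"ry":0,"rz":0,"hand":85},
    {"x":-40,"y":0,"z":0,"rx":-0.177,"ry":0,"rz":0,"hand":85},
    {"x":-40,"y":0,"z":0,"rx":-0.177,"ry":0,"rz":0,"hand":85},
    {"x":-40,"y":0,"z":0,"rx":-0.177,"ry":0,"rz":0,"hand":85},
    {"x":-40,"y":0,"z":0,"rx":-0.177,"ry":0,"rz":0,"hand":85}
  ]
}}

```text
time_s: 0.78
eef_pos: [231.0, -471.2, 432.4]
ee_rot: [0.441, 0.553, 0.441, -0.553]
force: [-0.5, 0.1, 0.4]
grip_width: 0.992
```

Emit:
{"method": "jog_arm", "body": {
  "increments": [
    {"x":0,"y":0,"z":0,"rx":-0.177,"ry":0,"rz":0,"hand":85},
    {"x":0,"y":0,"z":0,"rx":-0.177,"ry":0,"rz":0,"hand":85},
    {"x":0,"y":0,"z":0,"rx":-0.177,"ry":0,"rz":0,"hand":85},
    {"x":0,"y":0,"z":0,"rx":-0.177,"ry":0,"rz":0,"hand":85},
    {"x":0,"y":0,"z":0,"rx":-0.177,"ry":0,"rz":0,"hand":85}
  ]
}}

```text
time_s: 1.4
eef_pos: [231.1, -471.4, 431.0]
ee_rot: [0.635, 0.311, 0.635, -0.311]
force: [-0.1, 0.3, -0.7]
grip_width: 0.994
```

Emit:
{"method": "jog_arm", "body": {
  "increments": [
    {"x":0,"y":0,"z":0,"rx":-0.177,"ry":0,"rz":0,"hand":85},
    {"x":0,"y":0,"z":0,"rx":-0.177,"ry":0,"rz":0,"hand":85},
    {"x":0,"y":0,"z":0,"rx":-0.177,"ry":0,"rz":0,"hand":85},
    {"x":0,"y":0,"z":0,"rx":-0.172,"ry":0,"rz":0,"hand":85}
  ]
}}

```text
time_s: 1.9
eef_pos: [231.1, -471.4, 431.0]
ee_rot: [0.703, 0.073, 0.703, -0.073]
force: [-0.4, 0.5, -0.5]
grip_width: 0.995
```

```bash
python3 -c "
from h import *
print(sense()['eef_pos'],sense()['joints'].round(2),ty(),togo([505,-71,430]))"
```

```text
[ 231.08463264 -471.40014679  431.01387639] [-1.34  0.27  1.05  0.    1.83 -2.7 ] (np.float64(78.13598283896582), array([-0.   ,  0.001, -1.   ])) [  1.2 448.2 185.7]
```

Emit:
{"method": "jog_arm", "body": {
  "increments": [
    {"x":0,"y":54,"z":22,"rx":0,"ry":0,"rz":0,"hand":85},
    {"x":0,"y":54,"z":22,"rx":0,"ry":0,"rz":0,"hand":85},
    {"x":0,"y":54,"z":22,"rx":0,"ry":0,"rz":0,"hand":85},
    {"x":0,"y":54,"z":22,"rx":0,"ry":0,"rz":0,"hand":85}
  ]
}}

```text
time_s: 2.4
eef_pos: [363.4, -277.2, 431.2]
ee_rot: [0.703, 0.075, 0.703, -0.075]
force: [0.6, 0.4, 0.4]
grip_width: 0.997
```

Emit:
{"method": "jog_arm", "body": {
  "increments": [
    {"x":0,"y":54,"z":24,"rx":0,"ry":0,"rz":0,"hand":85},
    {"x":0,"y":54,"z":24,"rx":0,"ry":0,"rz":0,"hand":85},
    {"x":0,"y":54,"z":24,"rx":0,"ry":0,"rz":0,"hand":85},
    {"x":0,"y":54,"z":24,"rx":0,"ry":0,"rz":0,"hand":85},
    {"x":0,"y":0,"z":0,"rx":0,"ry":0,"rz":0,"hand":85}
  ]
}}

```text
time_s: 3.02
eef_pos: [503.4, -85.1, 430.5]
ee_rot: [0.703, 0.074, 0.704, -0.073]
force: [-0.1, -0.3, 0.6]
grip_width: 0.995
```

```bash
cat >> h.py <<'E'
def wproj(X):
    c=get_calibration("wrist");T=np.array(c["T_tool_cam"]);K=np.array(c["camera_matrix"]);s=sense()
    p=R_tool().inv().apply(np.array(X)-s["eef_pos"]);q=T[:3,:3].T@(p-T[:3,3])
    th=np.arctan2(np.hypot(q[0],q[1]),q[2]);a=np.arctan2(q[1],q[0]);r=K[0,0]*th
    return np.array([K[0,2]+r*np.cos(a),K[1,2]+r*np.sin(a)])
def wray(u,v):
    c=get_calibration("wrist");T=np.array(c["T_tool_cam"]);K=np.array(c["camera_matrix"]);s=sense()
    dx,dy=u-K[0,2],v-K[1,2];r=np.hypot(dx,dy);th=r/K[0,0]
    d=np.array([np.sin(th)*dx/r,np.sin(th)*dy/r,np.cos(th)]);R=R_tool()
    return s["eef_pos"]+R.apply(T[:3,3]),R.apply(T[:3,:3]@d)
def wonz(u,v,z):
    o,d=wray(u,v);return o+d*(z-o[2])/d[2]
def snap(n,f,crop=None,k=1):
    im=capture(n)[:,:,::-1]
    cv2.imwrite("pics/"+f+"_full.png",im)
    if crop: im=im[crop[1]:crop[3],crop[0]:crop[2]]
    cv2.imwrite("pics/"+f+".png",cv2.resize(im,None,fx=k,fy=k,interpolation=cv2.INTER_CUBIC))
E
python3 -c "
from h import *
print(sense()['eef_pos'],sense()['joints'].round(2),ty(),wproj([553.6,-81.3,267]))
snap('wrist','w1',None,1.5)"
```

```text
[503.44273064 -85.11407139 430.54455   ] [-0.4   0.24  1.09  0.    1.81 -1.76] (np.float64(78.11113476481044), array([-0.001,  0.001, -1.   ])) [267.34886245 218.85846861]
```

View pics/w1.png

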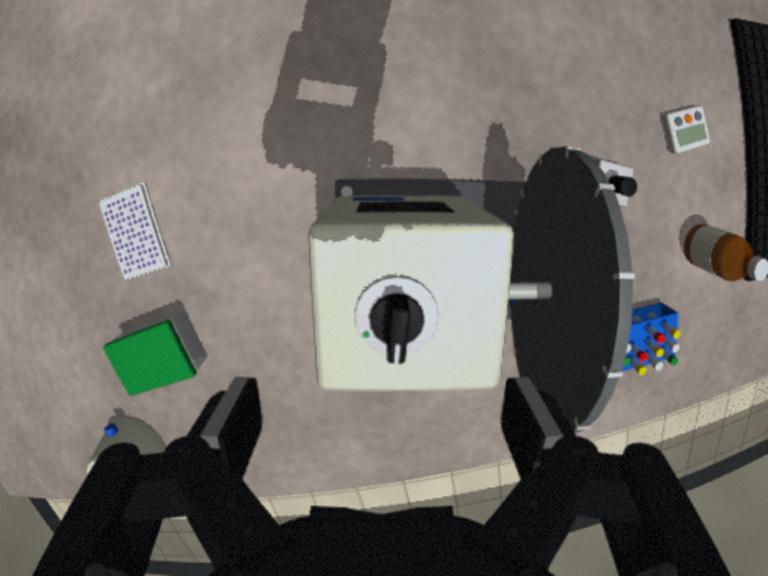

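Run:
```python
from h import *
im=cv2.imread('pics/w1_full.png')[150:265,195:350]
cv2.imwrite('pics/w1c.png',cv2.resize(im,None,fx=5,fy=5,interpolation=cv2.INTER_CUBIC))
```

```text
(no output)
```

View pics/w1c.png

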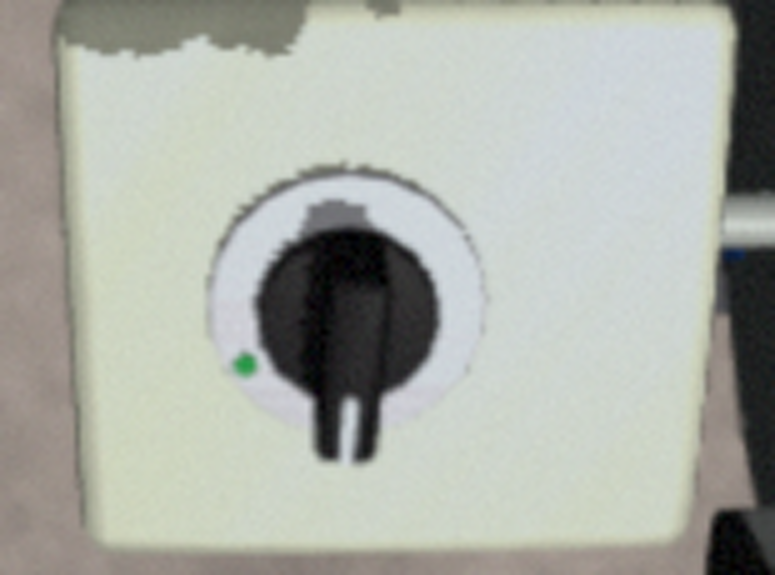

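Run:
```python
from h import *
f=lambda a,b,z:wonz(a/5+195,b/5+150,z).round(1)
print("disc",f(348,303,238)); print("bar",f(353,372,281))
p,q=f(359,283,281),f(347,460,281);d=q-p;print(p,q,np.linalg.norm(d),np.degrees(np.arctan2(d[1],d[0])))
C=[f(*c,235) for c in [(62,10),(735,10),(692,540),(90,545)]];C=np.array(C);print(C,C.mean(0))
for i in range(4):
    d=C[(i+1)%4]-C[i];print(np.linalg.norm(d),np.degrees(np.arctan2(d[1],d[0])))
```

```text
disc [553.7 -85.6 238. ]
bar [552.9 -85.8 281. ]
[533.1 -80.6 281. ] [573.6 -91.2 281. ] 41.86418517062049 -14.666936307730706
[[ 469.8 -136.2  235. ]
 [ 501.7   19.1  235. ]
 [ 642.3   -8.1  235. ]
 [ 608.5 -165.8  235. ]] [555.575 -72.75  235.   ]
158.5424233446682 78.39239297279215
143.2068434118984 -10.948994238837003
161.28152405033876 -102.09723827307467
141.82330556012292 167.95321042146918
```

Emit:
{"method": "jog_arm", "body": {
  "increments": [
    {"x":30,"y":9.7,"z":49.1,"rx":0,"ry":0,"rz":0,"hand":60},
    {"x":55,"y":0,"z":0,"rx":0,"ry":0,"rz":0,"hand":60},
    {"x":25,"y":0,"z":0,"rx":0,"ry":0,"rz":0,"hand":60},
    {"x":0,"y":0,"z":0,"rx":0,"ry":0,"rz":0,"hand":60}
  ]
}}

```text
time_s: 3.58
eef_pos: [551.3, -90.0, 320.1]
ee_rot: [0.702, 0.076, 0.704, -0.075]
force: [0.5, -0.3, 1.3]
grip_width: 0.703
```

```bash
python3 -c "
from h import *
print(sense()['joints'].round(2),ty(),togo([553.5,-85.7,253]),wproj([553.5,-85.7,281]))
snap('wrist','w2',None,1.5)"
```

```text
[-0.37  0.35  1.22 -0.    1.58 -1.73] (np.float64(77.7070465121372), array([-0.003,  0.001, -1.   ])) [67.1  4.6  1.5] [262.49352232 226.48926331]
```

View pics/w2.png

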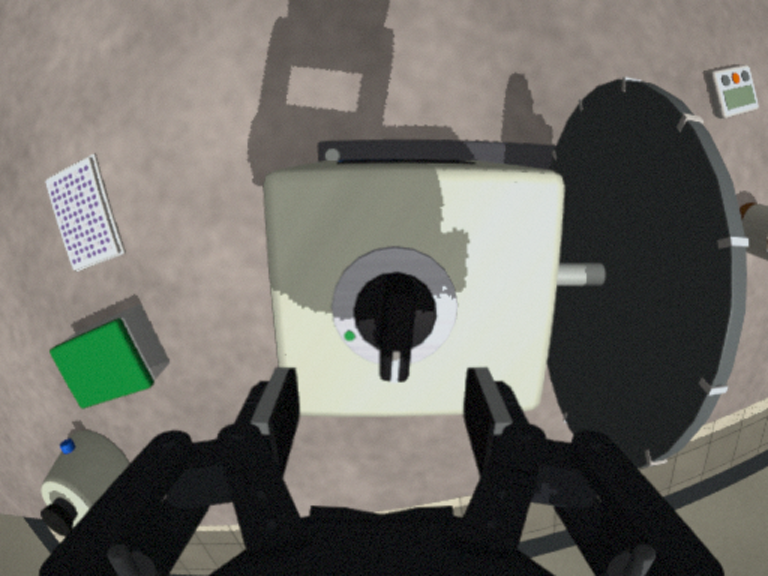

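Emit:
{"method": "jog_arm", "body": {
  "increments": [
    {"x":35,"y":4.5,"z":1.5,"rx":0,"ry":0,"rz":0,"hand":50},
    {"x":32,"y":0,"z":0,"rx":0,"ry":0,"rz":0,"hand":40},
    {"x":0,"y":0,"z":0,"rx":0,"ry":0,"rz":0,"hand":25}
  ]
}}

```text
time_s: 4.0
eef_pos: [554.3, -85.3, 254.4]
ee_rot: [0.703, 0.075, 0.704, -0.075]
force: [0.3, -1.2, 1.5]
grip_width: 0.295
```

```bash
python3 -c "
from h import *
print(sense()['joints'].round(2),ty(),togo([553.5,-85.7,253]),wproj([553.5,-85.7,281]))
snap('wrist','w3',None,1.5)"
```

```text
[-0.36  0.38  1.35 -0.    1.42 -1.72] (np.float64(77.7706222020006), array([-0.001,  0.   , -1.   ])) [ 1.4 -0.6 -0.6] [255.15647493 279.83277137]
```

View pics/w3.png

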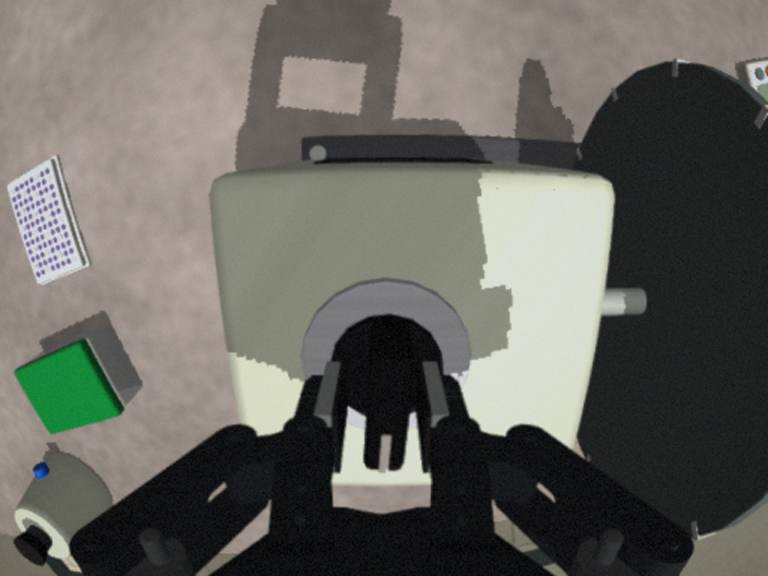

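Knob bar is centred between the pads. I'll close and turn it.

Emit:
{"method": "jog_arm", "body": {
  "increments": [
    {"x":0,"y":0,"z":0,"rx":0,"ry":0,"rz":0,"hand":5},
    {"x":0,"y":0,"z":0,"rx":0,"ry":0,"rz":0,"hand":5},
    {"x":0,"y":0,"z":0,"rx":0.1,"ry":0,"rz":0,"hand":5},
    {"x":0,"y":0,"z":0,"rx":0.15,"ry":0,"rz":0,"hand":5},
    {"x":0,"y":0,"z":0,"rx":0.15,"ry":0,"rz":0,"hand":5}
  ],
  "force": 60
}}

```text
time_s: 4.68
eef_pos: [554.9, -84.2, 257.0]
ee_rot: [0.675, 0.215, 0.673, -0.214]
force: [-3.1, 4.3, 4.4]
grip_width: 0.148
```

Emit:
{"method": "jog_arm", "body": {
  "increments": [
    {"x":0,"y":0,"z":0,"rx":0.15,"ry":0,"rz":0,"hand":5},
    {"x":0,"y":0,"z":0,"rx":0.15,"ry":0,"rz":0,"hand":5},
    {"x":0,"y":0,"z":0,"rx":0.15,"ry":0,"rz":0,"hand":5},
    {"x":0,"y":0,"z":0,"rx":0.15,"ry":0,"rz":0,"hand":5},
    {"x":0,"y":0,"z":0,"rx":0.05,"ry":0,"rz":0,"hand":5}
  ]
}}

```text
time_s: 5.3
eef_pos: [554.2, -84.8, 257.0]
ee_rot: [0.571, 0.418, 0.57, -0.418]
force: [-7.6, 2.4, 5.7]
grip_width: 0.152
```

```bash
python3 -c "
from h import *
s=sense();print(s['joints'].round(2),ty(),s['wrist_torque'],s['grip_width'])
snap('side','s2',(220,145,330,255),5)"
```

```text
[-0.36  0.38  1.34 -0.    1.42 -0.67] (np.float64(17.52533903781528), array([ 0.   , -0.001, -1.   ])) [0.35662125 1.40074766 0.7891638 ] 0.15152837376386968
```

View pics/s2.png

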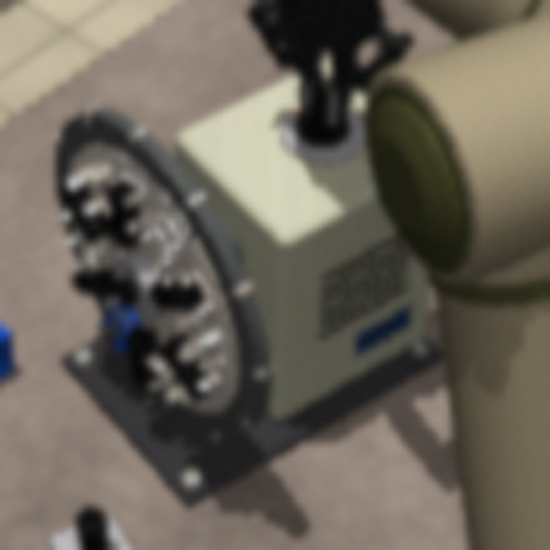

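Emit:
{"method": "jog_arm", "body": {
  "increments": [
    {"x":0,"y":0,"z":0,"rx":0,"ry":0,"rz":0,"hand":45},
    {"x":0,"y":0,"z":0,"rx":0,"ry":0,"rz":0,"hand":45},
    {"x":-50,"y":0,"z":0,"rx":0,"ry":0,"rz":0,"hand":60},
    {"x":-60,"y":0,"z":0,"rx":0,"ry":0,"rz":0,"hand":60},
    {"x":-55,"y":0,"z":0,"rx":-0.1,"ry":0,"rz":0,"hand":60}
  ]
}}

```text
time_s: 5.98
eef_pos: [554.3, -84.8, 422.2]
ee_rot: [0.592, 0.388, 0.591, -0.388]
force: [1.0, -0.6, -0.7]
grip_width: 0.706
```

```bash
python3 -c "
from h import *
s=sense();print(s['joints'].round(2),ty(),togo([586.5,70.9,425]))
snap('wrist','w4',None,1.5)
snap('side','s3',(220,145,330,255),5)"
```

```text
[-0.36  0.36  0.95  0.    1.83 -0.77] (np.float64(23.497977966935636), array([ 0.002, -0.001, -1.   ])) [  -2.9   91.6 -130. ]
```

View pics/w4.png

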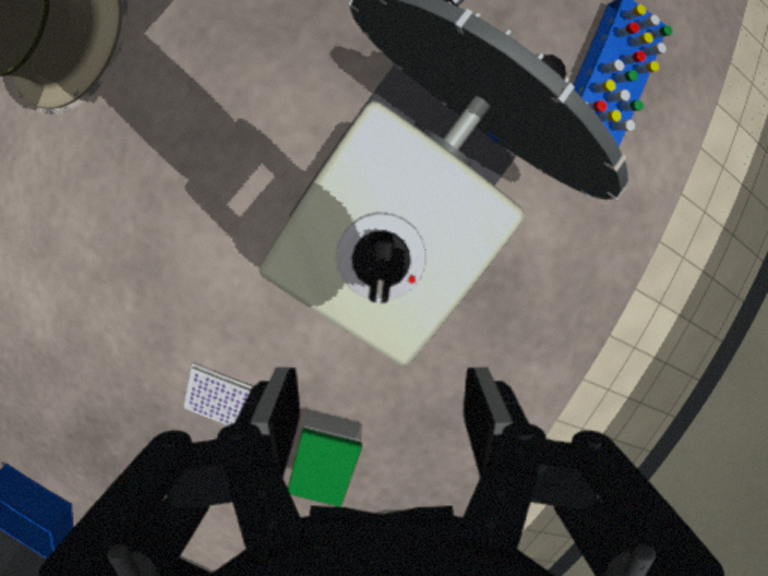

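View pics/s3.png

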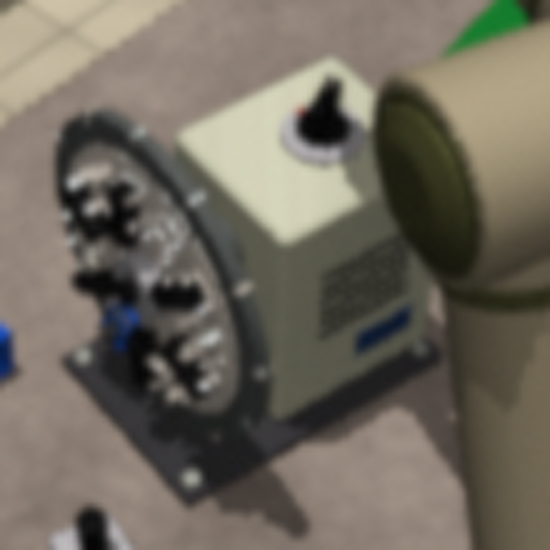

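```bash
cat >> h.py <<'E'
YAW=np.deg2rad(168.1);RX=np.array([np.cos(YAW),np.sin(YAW),0]);RY=np.array([-RX[1],RX[0],0]);AX=np.array([586.5,70.9,172.])
def wheelpt(o,d,y):
    t=(y-(o-AX)@RY)/(d@RY);p=o+d*t-AX;x,z=p@RX,p[2];return "x %.0f z %.0f r %.0f ang %.2f"%(x,z,np.hypot(x,z),np.arctan2(x,-z))
def blue(n,f):
    im=cv2.imread(f);h=cv2.cvtColor(im,cv2.COLOR_BGR2HSV);m=cv2.inRange(h,(105,120,30),(130,255,255))
    k,l,st,c=cv2.connectedComponentsWithStats(m)
    for i in range(1,k):
        if st[i][4]>4:
            o,d=ray(n,*c[i]) if n!="wrist" else wray(*c[i])
            print(n,c[i].round(1),st[i][4],"front:",wheelpt(o,d,-15),"| back:",wheelpt(o,d,6))
E
python3 -c "
from h import *
blue('side','pics/s3_full.png')
blue('wrist','pics/w4_full.png')
blue('scene','pics/scene0.png')
print(proj('side',AX-130*RX*0+np.array([0,0,142])),(proj('side',AX-6*RY)))
"
```

```text
side [454.7 117.9] 29 front: x 642 z 784 r 1014 ang 2.46 | back: x 632 z 769 r 996 ang 2.45
side [483.1 152.6] 1629 front: x 709 z 755 r 1035 ang 2.39 | back: x 701 z 739 r 1019 ang 2.38
side [244.5 209.6] 37 front: x -30 z -80 r 86 ang -0.36 | back: x -64 z -126 r 141 ang -0.47
side [198.4 226.3] 670 front: x -555 z -724 r 913 ang -0.65 | back: x -608 z -793 r 999 ang -0.65
side [296.  210.7] 20 front: x 278 z 205 r 345 ang 2.21 | back: x 256 z 169 r 306 ang 2.16
side [202.3 211.8] 9 front: x -464 z -505 r 686 ang -0.74 | back: x -513 z -566 r 764 ang -0.74
side [186.1 223.5] 11 front: x -758 z -900 r 1177 ang -0.70 | back: x -817 z -975 r 1272 ang -0.70
wrist [410.2  37.9] 2151 front: x -16 z 197 r 198 ang -3.06 | back: x -4 z 236 r 236 ang -3.12
wrist [398.1  75.2] 9 front: x -53 z 120 r 132 ang -2.73 | back: x -34 z 174 r 177 ang -2.95
wrist [409.   87.3] 118 front: x -71 z 118 r 138 ang -2.60 | back: x -48 z 172 r 179 ang -2.87
wrist [328.   91.1] 23 front: x -74 z -229 r 241 ang -0.31 | back: x -51 z -108 r 119 ang -0.44
wrist [ 21.4 341.8] 1978 front: x 22 z 451 r 451 ang 3.09 | back: x 27 z 440 r 441 ang 3.08
scene [193.6   0.4] 19 front: x 659 z 420 r 781 ang 2.14 | back: x 577 z 443 r 728 ang 2.23
scene [96.6 82.8] 11 front: x 14586 z -5822 r 15705 ang 1.19 | back: x 13878 z -5518 r 14934 ang 1.19
scene [  6.6 116.8] 41 front: x -4042 z 2297 r 4649 ang -2.09 | back: x -3911 z 2236 r 4506 ang -2.09
scene [320.3 235.3] 870 front: x -396 z 122 r 414 ang -1.87 | back: x -430 z 158 r 458 ang -1.92
scene [215.7 241.8] 53 front: x 643 z -821 r 1043 ang 0.66 | back: x 563 z -742 r 931 ang 0.65
[250.75414915 173.28083531] [250.13967478 199.99335434]
```

Knob pointer is now at the green position (red dot uncovered at (411,279), green covered), and the wheel hasn't moved; the blue mark is at about -0.4 rad. Next is the rim top.

Emit:
{"method": "jog_arm", "body": {
  "increments": [
    {"x":0,"y":0,"z":0,"rx":-0.16,"ry":0,"rz":0,"hand":60},
    {"x":0,"y":0,"z":0,"rx":-0.16,"ry":0,"rz":0,"hand":60},
    {"x":0,"y":0,"z":0,"rx":-0.16,"ry":0,"rz":0,"hand":60},
    {"x":0,"y":0,"z":0,"rx":-0.16,"ry":0,"rz":0,"hand":60},
    {"x":0,"y":0,"z":0,"rx":-0.16,"ry":0,"rz":0,"hand":60}
  ]
}}

```text
time_s: 6.7
eef_pos: [554.7, -84.9, 419.3]
ee_rot: [0.696, 0.126, 0.696, -0.126]
force: [0.3, 0.0, 0.6]
grip_width: 0.701
```

Emit:
{"method": "jog_arm", "body": {
  "increments": [
    {"x":0,"y":0,"z":0,"rx":-0.156,"ry":0,"rz":0,"hand":60},
    {"x":0,"y":53,"z":0,"rx":0,"ry":0,"rz":0,"hand":60},
    {"x":0,"y":53,"z":0,"rx":0,"ry":0,"rz":0,"hand":60},
    {"x":0,"y":53,"z":0,"rx":0,"ry":0,"rz":0,"hand":60},
    {"x":0,"y":0,"z":0,"rx":0,"ry":0,"rz":0,"hand":60}
  ]
}}

```text
time_s: 7.32
eef_pos: [587.5, 73.8, 418.9]
ee_rot: [0.703, 0.072, 0.704, -0.071]
force: [-0.8, -1.6, 0.4]
grip_width: 0.702
```

```bash
python3 -c "
from h import *
s=sense();print(s['joints'].round(2),ty(),togo([586.5,70.9,283]))
print(wproj(AX+[0,0,142]),wproj(AX+[0,0,142]+6*RY),wproj(AX+[0,0,142]-6*RY))
snap('wrist','w5',None,1.5)"
```

```text
[-0.07  0.44  0.84  0.    1.86 -1.44] (np.float64(78.39524071355198), array([-0.,  0., -1.])) [135.9  -3.1  -0.3]
[251.67066575 193.62923858] [244.83277111 193.5981312 ] [258.51016069 193.66130012]
```

View pics/w5.png

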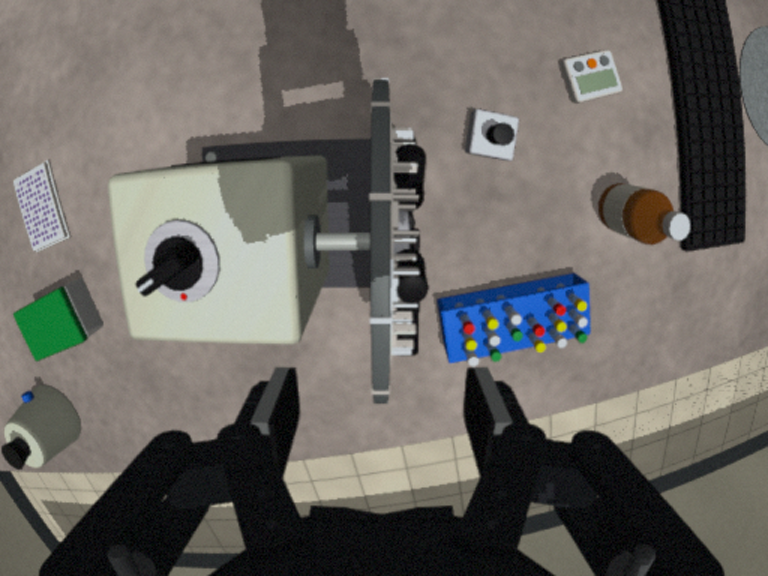

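The wheel is edge-on at column 380 of the enlarged picture, with the fingers at 281 and 483, so it is centred. I'll descend and pinch.

Emit:
{"method": "jog_arm", "body": {
  "increments": [
    {"x":55,"y":-1,"z":0,"rx":0,"ry":0,"rz":0,"hand":60},
    {"x":50,"y":0,"z":0,"rx":0,"ry":0,"rz":0,"hand":50},
    {"x":30,"y":0,"z":0,"rx":0,"ry":0,"rz":0,"hand":40},
    {"x":0,"y":0,"z":0,"rx":0,"ry":0,"rz":0,"hand":25},
    {"x":0,"y":0,"z":0,"rx":0,"ry":0,"rz":0,"hand":25}
  ]
}}

```text
time_s: 8.0
eef_pos: [587.6, 69.1, 286.2]
ee_rot: [0.704, 0.073, 0.702, -0.073]
force: [0.0, -0.2, 0.1]
grip_width: 0.293
```

```bash
python3 -c "
from h import *
s=sense();print(s['joints'].round(2),ty(),togo([586.5,70.9,283]))
snap('wrist','w6',None,1.5)"
```

```text
[-0.08  0.43  1.19 -0.    1.52 -1.44] (np.float64(78.09768140561516), array([ 0.003, -0.   , -1.   ])) [ 3.2  1.5 -1.5]
```

View pics/w6.png

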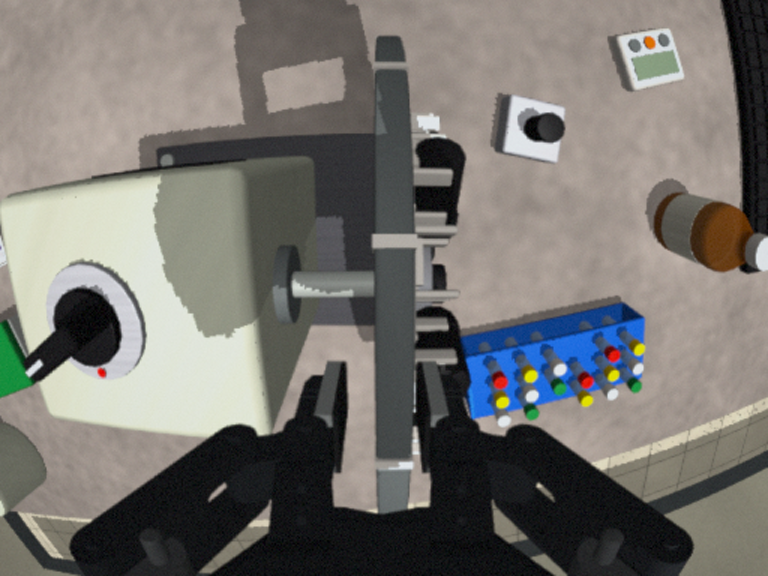

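Emit:
{"method": "jog_arm", "body": {
  "increments": [
    {"x":2,"y":3.5,"z":-1,"rx":0,"ry":0,"rz":0,"hand":25},
    {"x":0,"y":0,"z":0,"rx":0,"ry":0,"rz":0,"hand":20},
    {"x":0,"y":0,"z":0,"rx":0,"ry":0,"rz":0,"hand":5},
    {"x":0,"y":0,"z":0,"rx":0,"ry":0,"rz":0,"hand":5},
    {"x":0,"y":0,"z":0,"rx":0,"ry":0,"rz":0,"hand":5}
  ],
  "force": 40
}}

```text
time_s: 8.68
eef_pos: [586.9, 73.4, 282.7]
ee_rot: [0.704, 0.073, 0.703, -0.073]
force: [-0.2, -2.1, 4.0]
grip_width: 0.134
```

```bash
python3 -c "
from h import *
s=sense();print(s['joints'].round(2),ty(),s['eef_pos'],togo([586.5,70.9,283]))
"
```

```text
[-0.07  0.44  1.19 -0.    1.51 -1.44] (np.float64(78.1558063547406), array([ 0.001, -0.   , -1.   ])) [586.89412336  73.36316059 282.69849988] [-0.3 -2.5  0.1]
```

Emit:
{"method": "jog_arm", "body": {
  "increments": [
    {"x":0.8,"y":0,"z":-13.3,"rx":0,"ry":-0.12,"rz":0,"hand":5},
    {"x":0.8,"y":0,"z":-13.3,"rx":0,"ry":-0.12,"rz":0,"hand":5},
    {"x":0.8,"y":0,"z":-13.3,"rx":0,"ry":-0.12,"rz":0,"hand":5},
    {"x":0.8,"y":0,"z":-13.3,"rx":0,"ry":-0.12,"rz":0,"hand":5},
    {"x":0,"y":0,"z":0,"rx":0,"ry":0,"rz":0,"hand":5}
  ]
}}

```text
time_s: 9.3
eef_pos: [534.9, 84.0, 269.3]
ee_rot: [0.85, 0.053, 0.516, -0.088]
force: [-2.4, -3.7, 0.5]
grip_width: 0.136
```

```bash
sed -i 's/AX=np.array(\[586.5,70.9,172.\])/AX=np.array([586.9,73.4,172.])/' h.py
cat >> h.py <<'E'
def grip():
    s=sense();R=R_tool().as_matrix();p=s["eef_pos"]-AX;x,y,z=p@RX,p@RY,p[2]
    tl=np.arctan2(-R[:,0]@RX,-R[2,0])
    f=R.T@s["force"]
    print("arc %.3f tilt %.3f r %.1f y %.1f | F tool"%(np.arctan2(x,z),tl,np.hypot(x,z),y),f.round(2),"tq",s["wrist_torque"].round(2),"t %.2f w %.3f"%(s["time_s"],s["grip_width"]),s["joints"].round(2))
E
python3 -c "
from h import *
grip()"
```

```text
arc 0.500 tilt 0.480 r 110.8 y 0.3 | F tool [-1.19 -4.1  -1.18] tq [-0.32  0.7  -0.06] t 9.30 w 0.136 [-0.02  0.1   1.74 -0.12  0.83 -1.33]
```

```bash
cat > plan.py <<'E'
import numpy as np
# planar: coords (u=RX,z). arc a from top toward RX, tilt t. tool x=(-sin t,-cos t); tool z = -RX at t=0: (-cos t, sin t)
def pose(a,t,rg=130,g=19):
    return np.array([rg*np.sin(a)-g*np.sin(t),rg*np.cos(a)-g*np.cos(t)])
def rows(seq,rg=130):
    for (a0,t0),(a1,t1) in zip(seq[:-1],seq[1:]):
        d=pose(a1,t1,rg)-pose(a0,t0,rg);X=np.array([-np.sin(t0),-np.cos(t0)]);Z=np.array([-np.cos(t0),np.sin(t0)])
        print("x %.1f z %.1f ry %.3f"%(d@X,d@Z,-(t1-t0)))
E
python3 -c "
from plan import *
rows([(.48+.12*i,.48+.05*i) for i in range(6)])"
```

```text
x 0.9 z -14.6 ry -0.050
x 2.0 z -14.5 ry -0.050
x 3.1 z -14.3 ry -0.050
x 4.1 z -14.1 ry -0.050
x 5.2 z -13.7 ry -0.050
```

Emit:
{"method": "jog_arm", "body": {
  "increments": [
    {"x":0.9,"y":0,"z":-14.6,"rx":0,"ry":-0.05,"rz":0,"hand":5},
    {"x":2,"y":0,"z":-14.5,"rx":0,"ry":-0.05,"rz":0,"hand":5},
    {"x":3.1,"y":0,"z":-14.3,"rx":0,"ry":-0.05,"rz":0,"hand":5},
    {"x":4.1,"y":0,"z":-14.1,"rx":0,"ry":-0.05,"rz":0,"hand":5},
    {"x":5.2,"y":0,"z":-13.7,"rx":0,"ry":-0.05,"rz":0,"hand":5}
  ]
}}

```text
time_s: 9.93
eef_pos: [487.5, 94.0, 219.5]
ee_rot: [0.909, 0.042, 0.404, -0.094]
force: [7.0, -23.8, -1.4]
grip_width: 0.134
```

```bash
python3 -c "
from h import *
grip();snap('side','s4',(220,145,330,255),5);blue('side','pics/s4_full.png');grip()" | grep -v "r [0-9][0-9][0-9][0-9]*.*r [0-9][0-9][0-9][0-9]"
```

```text
arc 1.133 tilt 0.734 r 112.1 y 0.3 | F tool [  8.9  -21.9    7.73] tq [-2.45 -0.58 -1.99] t 9.93 w 0.134 [ 0.04 -0.    2.09 -0.47  0.37 -0.94]
side [454.7 117.9] 29 front: x 643 z 786 r 1016 ang 2.46 | back: x 634 z 771 r 998 ang 2.45
side [320.9 130.2] 12 front: x 343 z 568 r 664 ang 2.60 | back: x 322 z 546 r 634 ang 2.61
side [233.4 187.2] 5 front: x -104 z -9 r 105 ang -1.49 | back: x -141 z -52 r 150 ang -1.22
side [198.4 226.4] 671 front: x -549 z -716 r 903 ang -0.65 | back: x -602 z -785 r 989 ang -0.65
side [202.3 211.8] 9 front: x -458 z -498 r 676 ang -0.74 | back: x -507 z -558 r 754 ang -0.74
arc 1.165 tilt 0.731 r 112.6 y 0.6 | F tool [ 0.7   0.28 -2.4 ] tq [-0.01 -0.23  0.12] t 9.97 w 0.132 [ 0.04 -0.    2.1  -0.48  0.37 -0.94]
```

View pics/s4.png

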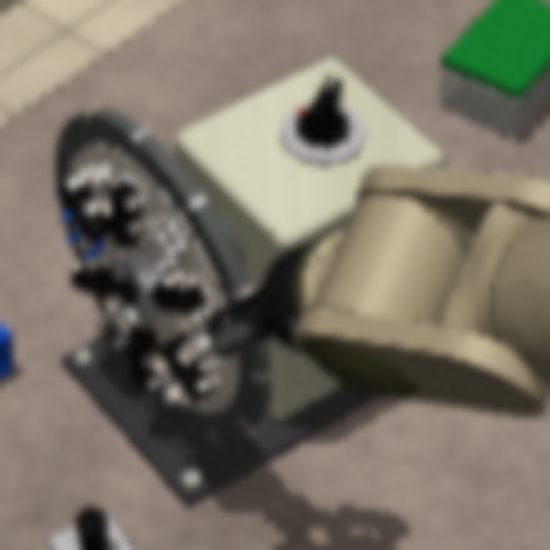

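Emit:
{"method": "jog_arm", "body": {
  "increments": [
    {"x":0,"y":0,"z":0,"rx":0,"ry":0,"rz":0,"hand":45},
    {"x":0,"y":0,"z":0,"rx":0,"ry":0,"rz":0,"hand":45},
    {"x":0,"y":0,"z":0,"rx":0,"ry":0,"rz":0,"hand":45},
    {"x":0,"y":0,"z":0,"rx":0,"ry":0,"rz":0,"hand":45},
    {"x":0,"y":0,"z":0,"rx":0,"ry":0,"rz":0,"hand":45}
  ]
}}

```text
time_s: 10.6
eef_pos: [487.1, 94.4, 218.5]
ee_rot: [0.908, 0.042, 0.406, -0.094]
force: [0.6, 0.1, 0.3]
grip_width: 0.526
```

```bash
python3 -c "
from h import *
grip();snap('side','s5',(220,145,330,255),5);blue('side','pics/s5_full.png')" | grep -v "r [0-9][0-9][0-9][0-9]*.*r [0-9][0-9][0-9][0-9]"
```

```text
arc 1.143 tilt 0.730 r 112.1 y 0.1 | F tool [0.15 0.23 0.69] tq [0.09 0.26 0.05] t 10.60 w 0.526 [ 0.04 -0.    2.09 -0.47  0.37 -0.95]
side [454.7 117.9] 30 front: x 643 z 786 r 1016 ang 2.46 | back: x 634 z 771 r 998 ang 2.45
side [320.9 130.2] 12 front: x 343 z 568 r 664 ang 2.60 | back: x 322 z 546 r 634 ang 2.61
side [233.6 172.3] 7 front: x -95 z 83 r 126 ang -2.29 | back: x -131 z 43 r 138 ang -1.88
side [234.9 181.1] 17 front: x -89 z 39 r 97 ang -1.98 | back: x -125 z -3 r 125 ang -1.55
side [237.9 187.2] 9 front: x -69 z 21 r 72 ang -1.87 | back: x -104 z -21 r 106 ang -1.37
side [198.2 226.2] 684 front: x -552 z -718 r 905 ang -0.66 | back: x -604 z -786 r 992 ang -0.66
side [202.3 211.8] 9 front: x -458 z -498 r 676 ang -0.74 | back: x -507 z -558 r 754 ang -0.74
```

View pics/s5.png

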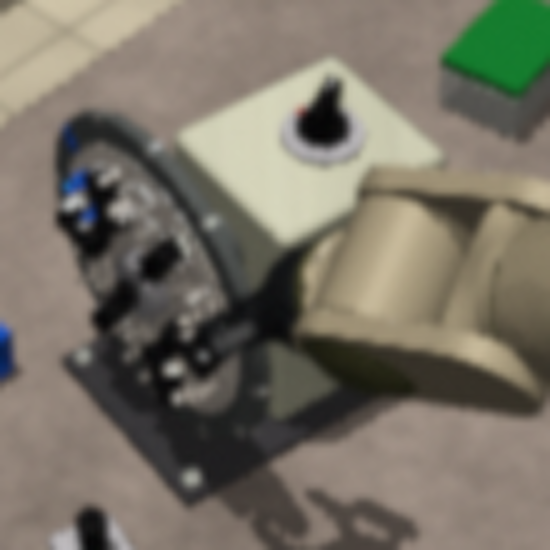

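It's rolling on, in the θ-negative direction (blue rim mark moved up to (70,137) in the crop). I'll wait for it to stop.

Emit:
{"method": "jog_arm", "body": {
  "increments": [
    {"x":0,"y":0,"z":0,"rx":0,"ry":0,"rz":0,"hand":45},
    {"x":0,"y":0,"z":0,"rx":0,"ry":0,"rz":0,"hand":45},
    {"x":0,"y":0,"z":0,"rx":0,"ry":0,"rz":0,"hand":45},
    {"x":0,"y":0,"z":0,"rx":0,"ry":0,"rz":0,"hand":45},
    {"x":0,"y":0,"z":0,"rx":0,"ry":0,"rz":0,"hand":45}
  ]
}}

```text
time_s: 11.28
eef_pos: [487.0, 94.4, 218.5]
ee_rot: [0.908, 0.042, 0.406, -0.094]
force: [0.2, 0.6, -0.4]
grip_width: 0.526
```

Emit:
{"method": "jog_arm", "body": {
  "increments": [
    {"x":0,"y":0,"z":0,"rx":0,"ry":0,"rz":0,"hand":45},
    {"x":0,"y":0,"z":0,"rx":0,"ry":0,"rz":0,"hand":45},
    {"x":0,"y":0,"z":0,"rx":0,"ry":0,"rz":0,"hand":45},
    {"x":0,"y":0,"z":0,"rx":0,"ry":0,"rz":0,"hand":45},
    {"x":0,"y":0,"z":0,"rx":0,"ry":0,"rz":0,"hand":45}
  ]
}}

```text
time_s: 11.9
eef_pos: [487.0, 94.4, 218.4]
ee_rot: [0.908, 0.042, 0.406, -0.094]
force: [-0.6, 0.0, -0.1]
grip_width: 0.529
```

```bash
python3 -c "
from h import *
grip();snap('side','s6',(220,145,330,255),5);blue('side','pics/s6_full.png');snap('wrist','w7',None,1.5)" | grep -v "r [0-9][0-9][0-9][0-9]*.*r [0-9][0-9][0-9][0-9]"
```

```text
arc 1.144 tilt 0.730 r 112.1 y 0.1 | F tool [-0.29 -0.11 -0.48] tq [0.09 0.39 0.02] t 11.90 w 0.529 [ 0.04 -0.    2.09 -0.47  0.37 -0.95]
side [454.7 117.9] 30 front: x 643 z 786 r 1016 ang 2.46 | back: x 634 z 771 r 998 ang 2.45
side [320.9 130.2] 12 front: x 343 z 568 r 664 ang 2.60 | back: x 322 z 546 r 634 ang 2.61
side [256.6 185.8] 5 front: x 62 z 139 r 152 ang 2.72 | back: x 32 z 101 r 106 ang 2.84
side [252.1 192.1] 33 front: x 33 z 80 r 87 ang 2.76 | back: x 1 z 40 r 40 ang 3.12
side [198.4 226.3] 670 front: x -549 z -716 r 902 ang -0.65 | back: x -602 z -784 r 989 ang -0.65
side [202.3 211.8] 9 front: x -458 z -498 r 676 ang -0.74 | back: x -507 z -558 r 754 ang -0.74
```

View pics/s6.png

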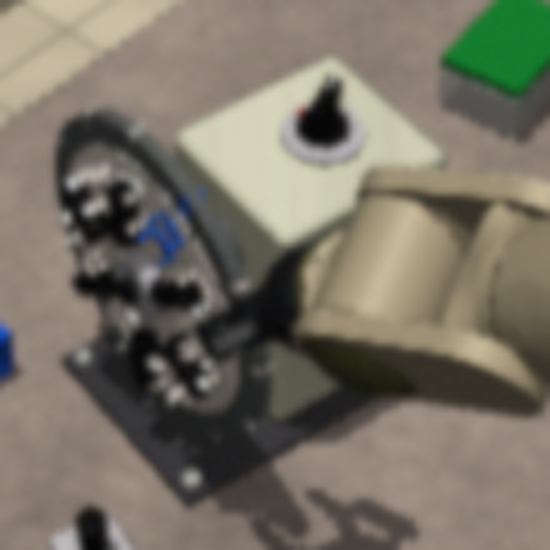

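View pics/w7.png

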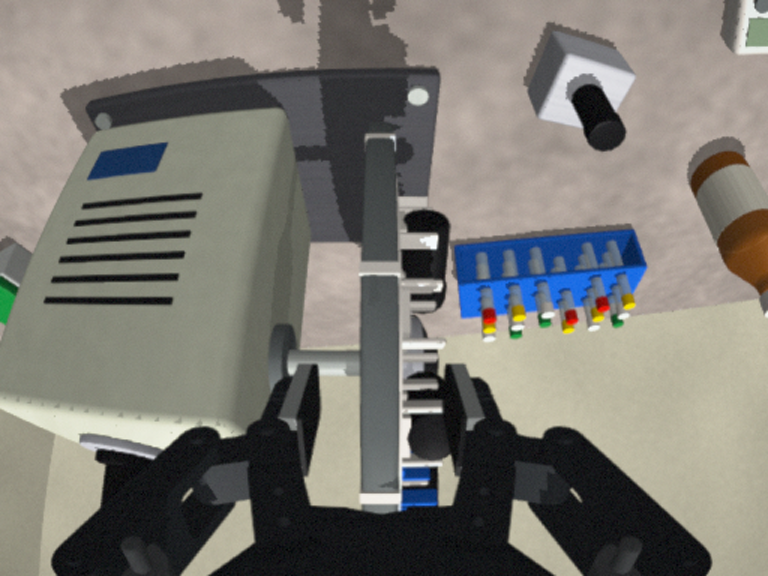

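```bash
python3 -c "
from plan import *
rows([(1.08-.23*i,.73-.138*i) for i in range(7)])
print()
rows([(-.3+.14*i,-.098+.084*i) for i in range(11)])"
```

```text
x -7.1 z 26.4 ry 0.138
x -4.4 z 26.9 ry 0.138
x -1.7 z 27.2 ry 0.138
x 1.0 z 27.2 ry 0.138
x 3.8 z 27.0 ry 0.138
x 6.5 z 26.5 ry 0.138

x -2.5 z -16.4 ry -0.084
x -1.4 z -16.5 ry -0.084
x -0.4 z -16.6 ry -0.084
x 0.6 z -16.6 ry -0.084
x 1.6 z -16.5 ry -0.084
x 2.6 z -16.4 ry -0.084
x 3.6 z -16.2 ry -0.084
x 4.6 z -16.0 ry -0.084
x 5.6 z -15.7 ry -0.084
x 6.5 z -15.3 ry -0.084
```

Emit:
{"method": "jog_arm", "body": {
  "increments": [
    {"x":-7.1,"y":0,"z":26.4,"rx":0,"ry":0.138,"rz":0,"hand":45},
    {"x":-4.4,"y":0,"z":26.9,"rx":0,"ry":0.138,"rz":0,"hand":45},
    {"x":-1.7,"y":0,"z":27.2,"rx":0,"ry":0.138,"rz":0,"hand":45},
    {"x":1.0,"y":0,"z":27.2,"rx":0,"ry":0.138,"rz":0,"hand":45},
    {"x":3.8,"y":0,"z":27,"rx":0,"ry":0.138,"rz":0,"hand":45}
  ]
}}

```text
time_s: 12.62
eef_pos: [597.5, 71.2, 283.1]
ee_rot: [0.716, 0.072, 0.69, -0.074]
force: [-0.1, -0.3, -0.1]
grip_width: 0.526
```

Emit:
{"method": "jog_arm", "body": {
  "increments": [
    {"x":6.5,"y":0,"z":26.5,"rx":0,"ry":0.138,"rz":0,"hand":45},
    {"x":0,"y":0,"z":0,"rx":0,"ry":0,"rz":0,"hand":45}
  ]
}}

```text
time_s: 12.88
eef_pos: [624.6, 64.7, 271.7]
ee_rot: [0.665, 0.077, 0.739, -0.07]
force: [-0.6, 0.5, -0.4]
grip_width: 0.527
```

```bash
python3 -c "
from h import *
from plan import pose
p=pose(-.3,-.098);print(np.arctan2(*p),np.hypot(*p))
grip();snap('side','s7',(220,145,330,255),5);blue('side','pics/s7_full.png');snap('wrist','w8',None,1.5)" | grep -v "r [0-9][0-9][0-9][0-9]*.*r [0-9][0-9][0-9][0-9]"
```

```text
-0.3342094526621183 111.45153045247298
arc -0.371 tilt -0.105 r 106.9 y 0.7 | F tool [ 0.52  0.39 -0.66] tq [-0.07 -0.06 -0.03] t 12.88 w 0.527 [-0.09  0.59  0.98  0.01  1.67 -1.45]
side [454.7 117.9] 30 front: x 643 z 786 r 1016 ang 2.46 | back: x 634 z 771 r 998 ang 2.45
side [320.9 130.2] 12 front: x 343 z 568 r 664 ang 2.60 | back: x 322 z 546 r 634 ang 2.61
side [256.5 185.5] 6 front: x 62 z 140 r 153 ang 2.73 | back: x 31 z 102 r 107 ang 2.84
side [252.5 192.3] 23 front: x 35 z 81 r 88 ang 2.74 | back: x 3 z 41 r 41 ang 3.06
side [198.4 226.3] 672 front: x -550 z -717 r 903 ang -0.65 | back: x -602 z -785 r 990 ang -0.65
side [202.3 211.8] 9 front: x -458 z -498 r 676 ang -0.74 | back: x -507 z -558 r 754 ang -0.74
```

View pics/s7.png

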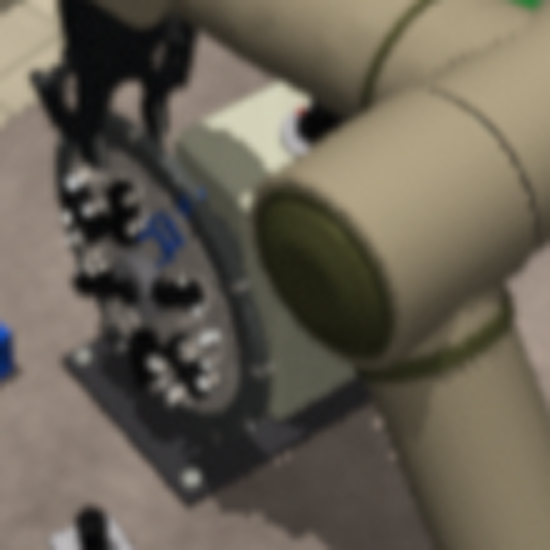

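View pics/w8.png

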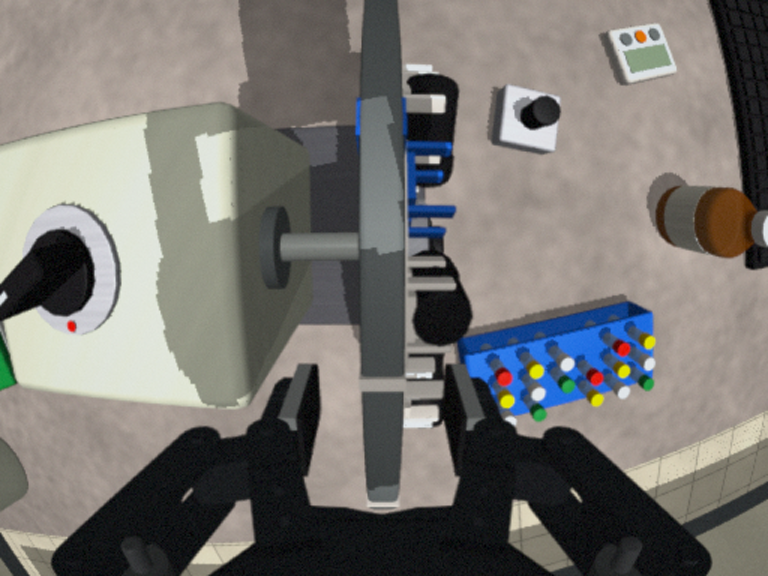

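```bash
cat >> h.py <<'E'
def tab(u,v,r=142):
    o,d=wray(u,v);o=o-AX;a=np.array([o@RX,o[2]]);b=np.array([d@RX,d[2]])
    A,B,C=b@b,2*a@b,a@a-r*r;t=(-B-np.sqrt(B*B-4*A*C))/(2*A);p=a+t*b
    th=np.arctan2(p[0],-p[1]);print("theta %.3f"%th,"mod30 %.3f"%(((th+np.pi/12)%(np.pi/6))-np.pi/12))
E
python3 -c "
from h import *
tab(381/1.5,118/1.5);tab(381/1.5,384/1.5)"
```

```text
theta 2.773 mod30 0.155
theta -2.989 mod30 0.152
```

Emit:
{"method": "jog_arm", "body": {
  "increments": [
    {"x":-4,"y":0,"z":0,"rx":0,"ry":0,"rz":0,"hand":5},
    {"x":0,"y":0,"z":0,"rx":0,"ry":0,"rz":0,"hand":5},
    {"x":0,"y":0,"z":0,"rx":0,"ry":0,"rz":0,"hand":5},
    {"x":0,"y":0,"z":0,"rx":0,"ry":0,"rz":0,"hand":5}
  ]
}}

```text
time_s: 13.48
eef_pos: [622.9, 65.9, 282.8]
ee_rot: [0.669, 0.076, 0.736, -0.069]
force: [-0.4, -0.9, 7.7]
grip_width: 0.134
```

```bash
python3 -c "
from h import *
from plan import *
grip()
rows([(-.3+.15*i,-.098+.09*i) for i in range(6)])"
```

```text
arc -0.320 tilt -0.094 r 116.7 y -0.1 | F tool [-7.61 -0.94 -0.95] tq [0.   0.28 0.1 ] t 13.47 w 0.134 [-0.09  0.58  0.97  0.01  1.68 -1.45]
x -2.5 z -17.6 ry -0.090
x -1.4 z -17.7 ry -0.090
x -0.2 z -17.8 ry -0.090
x 1.0 z -17.7 ry -0.090
x 2.1 z -17.6 ry -0.090
```

Emit:
{"method": "jog_arm", "body": {
  "increments": [
    {"x":-1.5,"y":0,"z":-17.6,"rx":0,"ry":-0.09,"rz":0,"hand":5},
    {"x":-0.4,"y":0,"z":-17.7,"rx":0,"ry":-0.09,"rz":0,"hand":5},
    {"x":0.8,"y":0,"z":-17.8,"rx":0,"ry":-0.09,"rz":0,"hand":5},
    {"x":2,"y":0,"z":-17.7,"rx":0,"ry":-0.09,"rz":0,"hand":5},
    {"x":2.1,"y":0,"z":-17.6,"rx":0,"ry":-0.09,"rz":0,"hand":5}
  ]
}}

```text
time_s: 14.1
eef_pos: [539.9, 83.1, 276.2]
ee_rot: [0.82, 0.058, 0.562, -0.085]
force: [-1.9, -5.6, 14.1]
grip_width: 0.132
```

Emit:
{"method": "jog_arm", "body": {
  "increments": [
    {"x":0,"y":0,"z":0,"rx":0,"ry":0,"rz":0,"hand":5},
    {"x":0,"y":0,"z":0,"rx":0,"ry":0,"rz":0,"hand":45},
    {"x":0,"y":0,"z":0,"rx":0,"ry":0,"rz":0,"hand":45},
    {"x":0,"y":0,"z":0,"rx":0,"ry":0,"rz":0,"hand":45}
  ]
}}

```text
time_s: 14.6
eef_pos: [538.5, 83.6, 270.1]
ee_rot: [0.815, 0.059, 0.57, -0.085]
force: [-0.7, 0.3, -0.1]
grip_width: 0.525
```

```bash
python3 -c "
from h import *
from plan import *
grip()
rows([(.45-.25*i,.352-.15*i) for i in range(4)])
snap('wrist','w9',None,1.5)"
```

```text
arc 0.467 tilt 0.351 r 109.9 y 0.0 | F tool [-0.17  0.13 -0.72] tq [ 0.05  0.18 -0.02] t 14.60 w 0.525 [-0.03  0.16  1.63 -0.07  1.01 -1.37]
x 0.7 z 29.6 ry 0.150
x 3.9 z 29.3 ry 0.150
x 7.1 z 28.7 ry 0.150
```

View pics/w9.png

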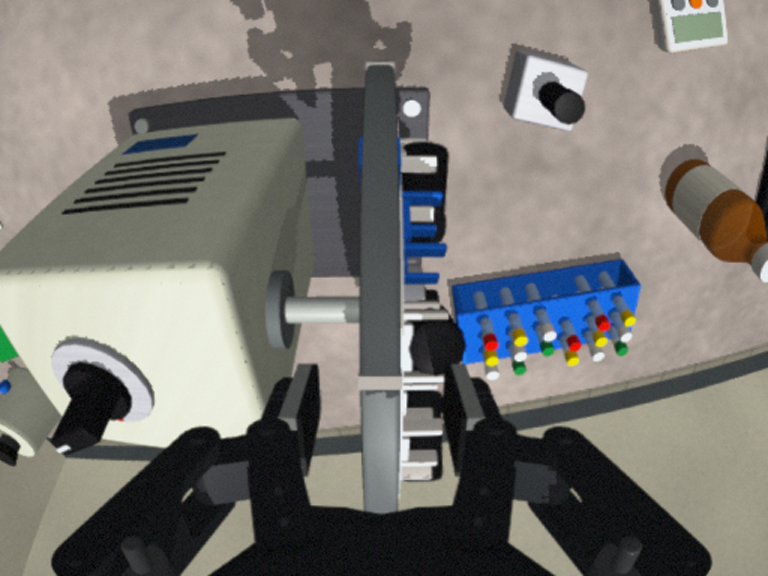

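```bash
python3 -c "
from h import *
tab(380/1.5,150/1.5);tab(380/1.5,382/1.5)"
```

```text
theta 2.070 mod30 -0.025
theta 2.584 mod30 -0.034
```

Emit:
{"method": "jog_arm", "body": {
  "increments": [
    {"x":0.7,"y":0,"z":29.6,"rx":0,"ry":0.15,"rz":0,"hand":45},
    {"x":3.5,"y":0,"z":29.3,"rx":0,"ry":0.15,"rz":0,"hand":45},
    {"x":4.5,"y":0,"z":28.7,"rx":0,"ry":0.15,"rz":0,"hand":40},
    {"x":0,"y":0,"z":0,"rx":0,"ry":0,"rz":0,"hand":20},
    {"x":0,"y":0,"z":0,"rx":0,"ry":0,"rz":0,"hand":5}
  ]
}}

```text
time_s: 15.28
eef_pos: [622.5, 66.0, 277.8]
ee_rot: [0.667, 0.076, 0.738, -0.069]
force: [-1.3, -1.1, -13.3]
grip_width: 0.131
```

Emit:
{"method": "jog_arm", "body": {
  "increments": [
    {"x":0,"y":0,"z":0,"rx":0,"ry":0,"rz":0,"hand":5},
    {"x":0,"y":0,"z":0,"rx":0,"ry":0,"rz":0,"hand":5}
  ]
}}

```text
time_s: 15.52
eef_pos: [621.7, 66.2, 278.2]
ee_rot: [0.667, 0.076, 0.738, -0.069]
force: [-4.9, -0.7, -23.3]
grip_width: 0.131
```

```bash
python3 -c "
from h import *
grip()"
```

```text
arc -0.323 tilt -0.102 r 112.0 y -0.1 | F tool [23.65 -1.63 -2.26] tq [-0.18 -0.08  0.11] t 15.53 w 0.131 [-0.09  0.58  0.98  0.01  1.68 -1.45]
```

Emit:
{"method": "jog_arm", "body": {
  "increments": [
    {"x":-1.0,"y":0,"z":-16.4,"rx":0,"ry":-0.084,"rz":0,"hand":5},
    {"x":0,"y":0,"z":-16.5,"rx":0,"ry":-0.084,"rz":0,"hand":5},
    {"x":1,"y":0,"z":-16.6,"rx":0,"ry":-0.084,"rz":0,"hand":5},
    {"x":1,"y":0,"z":-16.6,"rx":0,"ry":-0.084,"rz":0,"hand":5},
    {"x":1.6,"y":0,"z":-16.5,"rx":0,"ry":-0.084,"rz":0,"hand":5}
  ]
}}

```text
time_s: 16.15
eef_pos: [544.9, 82.0, 276.1]
ee_rot: [0.811, 0.06, 0.575, -0.084]
force: [5.6, -4.7, -2.9]
grip_width: 0.131
```

```bash
python3 -c "
from h import *
grip()"
```

```text
arc 0.391 tilt 0.337 r 112.6 y 0.2 | F tool [ 4.86 -3.41  5.13] tq [-0.73 -0.99 -0.02] t 16.15 w 0.131 [-0.04  0.17  1.59 -0.06  1.04 -1.38]
```

Emit:
{"method": "jog_arm", "body": {
  "increments": [
    {"x":2.6,"y":0,"z":-16.4,"rx":0,"ry":-0.084,"rz":0,"hand":5},
    {"x":3.6,"y":0,"z":-16.2,"rx":0,"ry":-0.084,"rz":0,"hand":5},
    {"x":4.6,"y":0,"z":-16,"rx":0,"ry":-0.084,"rz":0,"hand":5},
    {"x":5.6,"y":0,"z":-15.7,"rx":0,"ry":-0.084,"rz":0,"hand":5},
    {"x":6.5,"y":0,"z":-15.3,"rx":0,"ry":-0.084,"rz":0,"hand":5}
  ]
}}

```text
time_s: 16.77
eef_pos: [487.2, 94.4, 220.0]
ee_rot: [0.913, 0.042, 0.394, -0.094]
force: [3.3, -45.2, -0.6]
grip_width: 0.133
```

Emit:
{"method": "jog_arm", "body": {
  "increments": [
    {"x":0,"y":0,"z":0,"rx":0,"ry":0,"rz":0,"hand":5},
    {"x":0,"y":0,"z":0,"rx":0,"ry":0,"rz":0,"hand":5}
  ]
}}

```text
time_s: 17.02
eef_pos: [485.3, 94.3, 217.1]
ee_rot: [0.911, 0.041, 0.399, -0.095]
force: [-25.4, -2.3, 13.4]
grip_width: 0.135
```

```bash
python3 -c "
from h import *
grip();snap('wrist','w10',None,1.5)"
```

```text
arc 1.161 tilt 0.745 r 113.1 y 0.5 | F tool [-26.36  -7.49  -8.82] tq [-0.4   1.93 -0.55] t 17.02 w 0.135 [ 0.04 -0.    2.11 -0.51  0.35 -0.9 ]
```

View pics/w10.png

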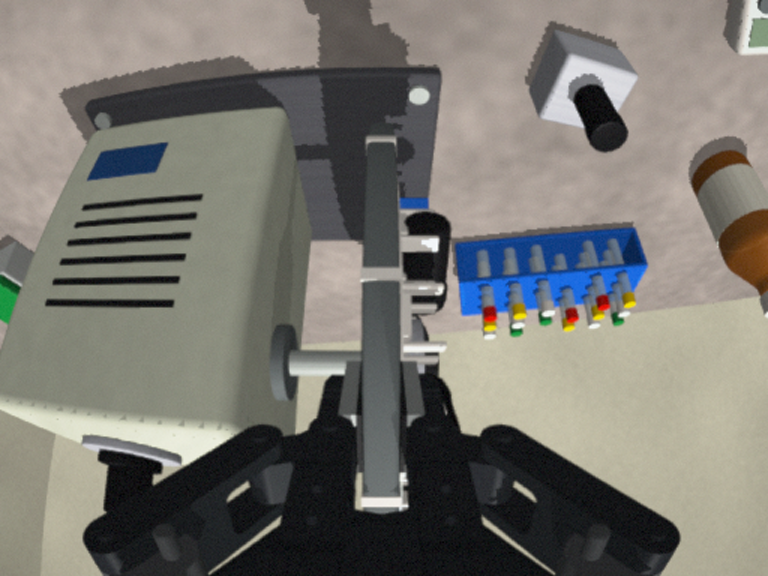

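Emit:
{"method": "jog_arm", "body": {
  "increments": [
    {"x":0,"y":0,"z":0,"rx":0,"ry":0,"rz":0,"hand":45},
    {"x":0,"y":0,"z":0,"rx":0,"ry":0,"rz":0,"hand":45},
    {"x":0,"y":0,"z":0,"rx":0,"ry":0,"rz":0,"hand":45},
    {"x":0,"y":0,"z":0,"rx":0,"ry":0,"rz":0,"hand":45},
    {"x":0,"y":0,"z":0,"rx":0,"ry":0,"rz":0,"hand":45}
  ]
}}

```text
time_s: 17.7
eef_pos: [486.6, 94.5, 214.5]
ee_rot: [0.91, 0.042, 0.4, -0.094]
force: [0.2, 0.1, 0.6]
grip_width: 0.525
```

Emit:
{"method": "jog_arm", "body": {
  "increments": [
    {"x":0,"y":0,"z":0,"rx":0,"ry":0,"rz":0,"hand":45},
    {"x":0,"y":0,"z":0,"rx":0,"ry":0,"rz":0,"hand":45},
    {"x":0,"y":0,"z":0,"rx":0,"ry":0,"rz":0,"hand":45},
    {"x":0,"y":0,"z":0,"rx":0,"ry":0,"rz":0,"hand":45},
    {"x":0,"y":0,"z":0,"rx":0,"ry":0,"rz":0,"hand":45}
  ]
}}

```text
time_s: 18.32
eef_pos: [486.6, 94.5, 214.5]
ee_rot: [0.91, 0.042, 0.4, -0.094]
force: [0.3, -0.1, 0.3]
grip_width: 0.531
```

Emit:
{"method": "jog_arm", "body": {
  "increments": [
    {"x":0,"y":0,"z":0,"rx":0,"ry":0,"rz":0,"hand":45},
    {"x":0,"y":0,"z":0,"rx":0,"ry":0,"rz":0,"hand":45},
    {"x":0,"y":0,"z":0,"rx":0,"ry":0,"rz":0,"hand":45},
    {"x":0,"y":0,"z":0,"rx":0,"ry":0,"rz":0,"hand":45},
    {"x":0,"y":0,"z":0,"rx":0,"ry":0,"rz":0,"hand":45}
  ]
}}

```text
time_s: 18.95
eef_pos: [486.5, 94.5, 214.4]
ee_rot: [0.91, 0.042, 0.401, -0.094]
force: [-0.0, 0.7, 0.4]
grip_width: 0.526
```

```bash
python3 -c "
from h import *
grip();tab(382/1.5,274/1.5);snap('wrist','w11',None,1.5);snap('side','s11',(220,145,330,255),5);blue('side','pics/s11_full.png')"| grep -v "r [0-9][0-9][0-9][0-9]*.*r [0-9][0-9][0-9][0-9]"
```

```text
arc 1.178 tilt 0.742 r 111.0 y 0.1 | F tool [-0.41  0.71  0.16] tq [ 0.11  0.34 -0.05] t 18.95 w 0.526 [ 0.04  0.    2.11 -0.51  0.35 -0.9 ]
theta 1.713 mod30 0.142
side [454.7 117.9] 30 front: x 643 z 786 r 1016 ang 2.46 | back: x 634 z 771 r 998 ang 2.45
side [320.9 130.2] 12 front: x 343 z 568 r 664 ang 2.60 | back: x 322 z 546 r 634 ang 2.61
side [259.2 206.2] 23 front: x 78 z 43 r 89 ang 2.08 | back: x 48 z 2 r 48 ang 1.61
side [198.4 226.3] 673 front: x -549 z -715 r 902 ang -0.65 | back: x -601 z -784 r 988 ang -0.65
side [202.3 211.8] 9 front: x -458 z -498 r 676 ang -0.74 | back: x -507 z -558 r 754 ang -0.74
```

View pics/w11.png

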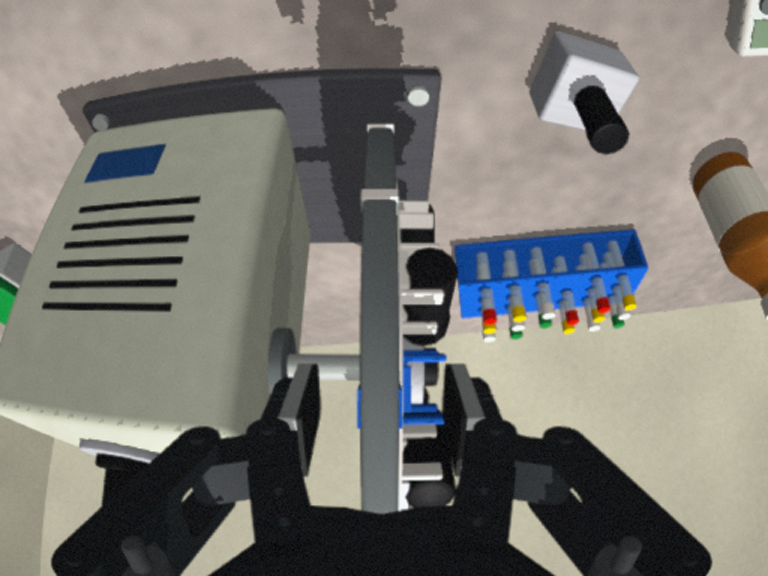

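View pics/s11.png

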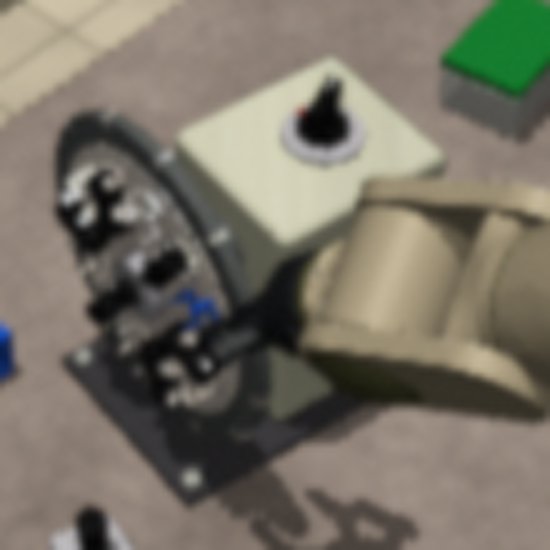

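```bash
python3 -c "
from h import *
tab(380/1.5,408/1.5);tab(380/1.5,195/1.5);tab(380/1.5,128/1.5)"
```

```text
theta 2.003 mod30 -0.092
theta 1.488 mod30 -0.082
theta 1.055 mod30 0.008
```

```bash
python3 -c "
from h import *
from plan import *
rows([(1.1-.2333*i,.742-.14*i) for i in range(7)])"
```

```text
x -7.4 z 26.7 ry 0.140
x -4.6 z 27.3 ry 0.140
x -1.8 z 27.6 ry 0.140
x 1.0 z 27.6 ry 0.140
x 3.8 z 27.3 ry 0.140
x 6.6 z 26.8 ry 0.140
```

Emit:
{"method": "jog_arm", "body": {
  "increments": [
    {"x":0,"y":0,"z":0,"rx":0,"ry":0,"rz":0,"hand":45},
    {"x":0,"y":0,"z":0,"rx":0,"ry":0,"rz":0,"hand":45},
    {"x":0,"y":0,"z":0,"rx":0,"ry":0,"rz":0,"hand":45},
    {"x":0,"y":0,"z":0,"rx":0,"ry":0,"rz":0,"hand":45}
  ]
}}

```text
time_s: 19.55
eef_pos: [486.6, 94.5, 214.5]
ee_rot: [0.91, 0.042, 0.4, -0.094]
force: [0.1, -0.4, -0.2]
grip_width: 0.524
```

```bash
python3 -c "
from h import *
snap('wrist','w12');a=cv2.imread('pics/w11_full.png');b=cv2.imread('pics/w12_full.png')
for i in (a,b): blue_m=cv2.inRange(cv2.cvtColor(i,cv2.COLOR_BGR2HSV),(105,120,30),(130,255,255))[255:300,235:250];ys,xs=np.nonzero(blue_m);print(ys.mean()+255,ys.min()+255,ys.max()+255,len(ys))
print(np.abs(a[60:330,236:268].astype(int)-b[60:330,236:268]).mean())
"
```

```text
273.0857142857143 259 285 70
272.97222222222223 259 285 72
2.0930555555555554
```

Emit:
{"method": "jog_arm", "body": {
  "increments": [
    {"x":0,"y":0,"z":0,"rx":0,"ry":0,"rz":0,"hand":5},
    {"x":0,"y":0,"z":0,"rx":0,"ry":0,"rz":0,"hand":5},
    {"x":0,"y":0,"z":0,"rx":0,"ry":0,"rz":0,"hand":5},
    {"x":0,"y":0,"z":0,"rx":0,"ry":0,"rz":0,"hand":5}
  ]
}}

```text
time_s: 20.1
eef_pos: [486.3, 94.0, 214.4]
ee_rot: [0.91, 0.041, 0.401, -0.095]
force: [-3.6, -4.7, 3.3]
grip_width: 0.139
```

```bash
python3 -c "
from h import *
from plan import *
grip()
rows([(1.1-.12*i,.742-.072*i) for i in range(13)])"
```

```text
arc 1.179 tilt 0.741 r 111.1 y 0.5 | F tool [-4.11 -5.33  0.32] tq [-0.37  0.36 -0.25] t 20.10 w 0.139 [ 0.04  0.    2.11 -0.51  0.35 -0.9 ]
x -4.6 z 13.5 ry 0.072
x -3.9 z 13.7 ry 0.072
x -3.2 z 13.9 ry 0.072
x -2.4 z 14.0 ry 0.072
x -1.7 z 14.1 ry 0.072
x -1.0 z 14.2 ry 0.072
x -0.2 z 14.2 ry 0.072
x 0.5 z 14.2 ry 0.072
x 1.3 z 14.2 ry 0.072
x 2.0 z 14.1 ry 0.072
x 2.8 z 14.0 ry 0.072
x 3.5 z 13.8 ry 0.072
```

Emit:
{"method": "jog_arm", "body": {
  "increments": [
    {"x":-4.6,"y":0,"z":13.5,"rx":0,"ry":0.072,"rz":0,"hand":5},
    {"x":-3.9,"y":0,"z":13.7,"rx":0,"ry":0.072,"rz":0,"hand":5},
    {"x":-3.2,"y":0,"z":13.9,"rx":0,"ry":0.072,"rz":0,"hand":5},
    {"x":-2.4,"y":0,"z":14,"rx":0,"ry":0.072,"rz":0,"hand":5},
    {"x":-1.7,"y":0,"z":14.1,"rx":0,"ry":0.072,"rz":0,"hand":5}
  ]
}}

```text
time_s: 20.72
eef_pos: [532.4, 84.5, 265.4]
ee_rot: [0.822, 0.058, 0.56, -0.086]
force: [-2.0, -3.6, -6.3]
grip_width: 0.13
```

Emit:
{"method": "jog_arm", "body": {
  "increments": [
    {"x":-1,"y":0,"z":14.2,"rx":0,"ry":0.072,"rz":0,"hand":5},
    {"x":-0.2,"y":0,"z":14.2,"rx":0,"ry":0.072,"rz":0,"hand":5},
    {"x":0.5,"y":0,"z":14.2,"rx":0,"ry":0.072,"rz":0,"hand":5},
    {"x":1.3,"y":0,"z":14.2,"rx":0,"ry":0.072,"rz":0,"hand":5},
    {"x":2,"y":0,"z":14.1,"rx":0,"ry":0.072,"rz":0,"hand":5}
  ]
}}

```text
time_s: 21.35
eef_pos: [599.7, 70.7, 279.3]
ee_rot: [0.709, 0.072, 0.698, -0.074]
force: [-4.6, 0.9, -2.0]
grip_width: 0.135
```

Emit:
{"method": "jog_arm", "body": {
  "increments": [
    {"x":2.8,"y":0,"z":14,"rx":0,"ry":0.072,"rz":0,"hand":5},
    {"x":3.5,"y":0,"z":13.8,"rx":0,"ry":0.072,"rz":0,"hand":5},
    {"x":0,"y":0,"z":0,"rx":0,"ry":0,"rz":0,"hand":5}
  ]
}}

```text
time_s: 21.72
eef_pos: [628.1, 64.9, 271.8]
ee_rot: [0.658, 0.077, 0.746, -0.068]
force: [-1.9, 1.0, -1.3]
grip_width: 0.133
```

```bash
python3 -c "
from h import *
grip()
snap('wrist','w13',None,1.5)"
```

```text
arc -0.398 tilt -0.125 r 108.3 y -0.2 | F tool [ 1.57  0.59 -1.91] tq [0.19 0.35 0.18] t 21.73 w 0.133 [-0.09  0.62  0.94  0.02  1.71 -1.45]
```

View pics/w13.png

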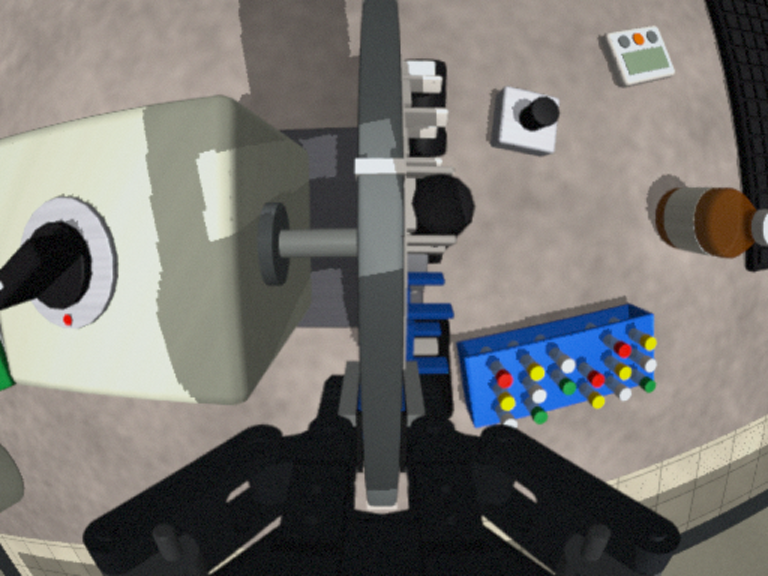

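Emit:
{"method": "jog_arm", "body": {
  "increments": [
    {"x":-2,"y":0,"z":0,"rx":0,"ry":0,"rz":0,"hand":45},
    {"x":0,"y":0,"z":0,"rx":0,"ry":0,"rz":0,"hand":45},
    {"x":0,"y":0,"z":0,"rx":0,"ry":0,"rz":0,"hand":45},
    {"x":0,"y":0,"z":0,"rx":0,"ry":0,"rz":0,"hand":45},
    {"x":0,"y":0,"z":0,"rx":0,"ry":0,"rz":0,"hand":45}
  ]
}}

```text
time_s: 22.4
eef_pos: [627.7, 64.9, 275.2]
ee_rot: [0.659, 0.077, 0.745, -0.068]
force: [-0.4, 0.1, 0.2]
grip_width: 0.527
```

Emit:
{"method": "jog_arm", "body": {
  "increments": [
    {"x":0,"y":0,"z":0,"rx":0,"ry":0,"rz":0,"hand":45},
    {"x":0,"y":0,"z":0,"rx":0,"ry":0,"rz":0,"hand":45},
    {"x":0,"y":0,"z":0,"rx":0,"ry":0,"rz":0,"hand":45},
    {"x":0,"y":0,"z":0,"rx":0,"ry":0,"rz":0,"hand":45},
    {"x":0,"y":0,"z":0,"rx":0,"ry":0,"rz":0,"hand":45}
  ]
}}

```text
time_s: 23.02
eef_pos: [627.7, 64.8, 275.2]
ee_rot: [0.659, 0.077, 0.745, -0.068]
force: [-0.2, -0.0, -0.6]
grip_width: 0.527
```

Emit:
{"method": "jog_arm", "body": {
  "increments": [
    {"x":0,"y":0,"z":0,"rx":0,"ry":0,"rz":0,"hand":45},
    {"x":0,"y":0,"z":0,"rx":0,"ry":0,"rz":0,"hand":45},
    {"x":0,"y":0,"z":0,"rx":0,"ry":0,"rz":0,"hand":45},
    {"x":0,"y":0,"z":0,"rx":0,"ry":0,"rz":0,"hand":45},
    {"x":0,"y":0,"z":0,"rx":0,"ry":0,"rz":0,"hand":45}
  ]
}}

```text
time_s: 23.65
eef_pos: [627.7, 64.9, 275.1]
ee_rot: [0.659, 0.077, 0.745, -0.068]
force: [0.4, -0.0, 0.0]
grip_width: 0.525
```

```bash
python3 -c "
from h import *
grip()
tab(380/1.5,166/1.5)
snap('wrist','w14',None,1.5)"
```

```text
arc -0.384 tilt -0.122 r 111.2 y -0.1 | F tool [-0.09  0.08  0.4 ] tq [-0.   -0.06  0.02] t 23.65 w 0.525 [-0.09  0.61  0.94  0.01  1.71 -1.45]
theta 2.917 mod30 -0.225
```

View pics/w14.png

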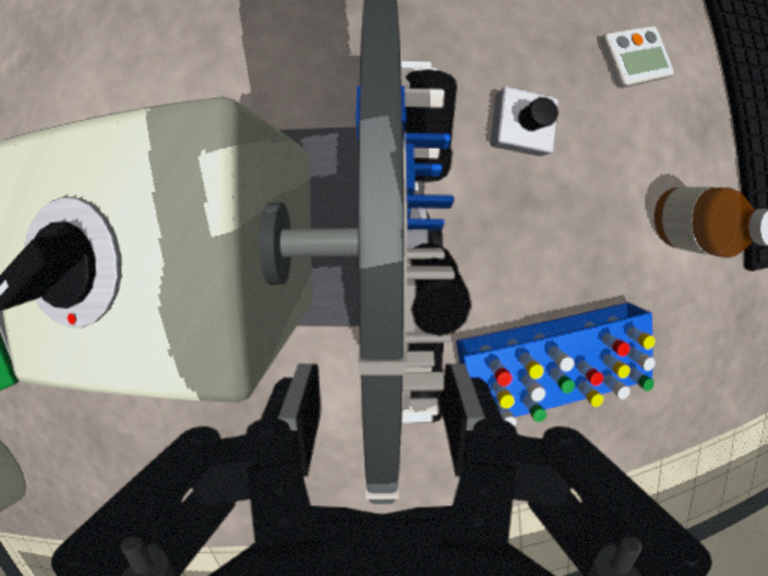

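```bash
python3 -c "
from h import *
tab(381/1.5,110/1.5);tab(381/1.5,368/1.5)"
```

```text
theta 2.799 mod30 0.181
theta -2.982 mod30 0.160
```

```bash
python3 -c "
import h
from h import *
h.sense=lambda: dict(eef_pos=np.array([487.0,94.4,218.4]),ee_rot=np.array([.908,.042,.406,-.094]))
tab(380/1.5,268/1.5);tab(380/1.5,498/1.5);tab(380/1.5,136/1.5)
h.sense=lambda: dict(eef_pos=np.array([486.5,94.5,214.4]),ee_rot=np.array([.91,.042,.401,-.094]))
tab(380/1.5,408/1.5);tab(380/1.5,195/1.5);
h.sense=lambda: dict(eef_pos=np.array([538.5,83.6,270.1]),ee_rot=np.array([.815,.059,.57,-.085]))
tab(380/1.5,155/1.5);tab(380/1.5,382/1.5);
"
```

```text
theta 1.729 mod30 0.158
theta 2.257 mod30 0.162
theta 1.210 mod30 0.162
theta 2.005 mod30 -0.089
theta 1.487 mod30 -0.084
theta 2.083 mod30 -0.012
theta 2.585 mod30 -0.033
```

Two stops: θ≈-3.505, repeated from two different release points, and θ≈-4.275. The heavy side is therefore down at about -3.89. I'll re-grip and turn it there, slightly towards the nearest clip at -3.665.

Emit:
{"method": "jog_arm", "body": {
  "increments": [
    {"x":0,"y":0,"z":0,"rx":0,"ry":0,"rz":0,"hand":5},
    {"x":0,"y":0,"z":0,"rx":0,"ry":0,"rz":0,"hand":5},
    {"x":0,"y":0,"z":0,"rx":0,"ry":0,"rz":0,"hand":5},
    {"x":0,"y":0,"z":0,"rx":0,"ry":0,"rz":0,"hand":5}
  ]
}}

```text
time_s: 24.2
eef_pos: [627.7, 65.0, 275.2]
ee_rot: [0.659, 0.077, 0.745, -0.068]
force: [0.1, -0.4, 0.8]
grip_width: 0.134
```

```bash
python3 -c "
from h import *
from plan import *
grip()
rows([(-.35+.072*i,-.12+.03*i) for i in range(5)])"
```

```text
arc -0.384 tilt -0.122 r 111.3 y -0.2 | F tool [-0.77 -0.4   0.09] tq [ 0.1  -0.04  0.09] t 24.20 w 0.134 [-0.09  0.61  0.94  0.01  1.71 -1.45]
x -1.8 z -8.6 ry -0.030
x -1.4 z -8.7 ry -0.030
x -1.0 z -8.7 ry -0.030
x -0.6 z -8.8 ry -0.030
```

Emit:
{"method": "jog_arm", "body": {
  "increments": [
    {"x":-1.8,"y":0,"z":-8.6,"rx":0,"ry":-0.03,"rz":0,"hand":5},
    {"x":-1.4,"y":0,"z":-8.7,"rx":0,"ry":-0.03,"rz":0,"hand":5},
    {"x":-1.0,"y":0,"z":-8.7,"rx":0,"ry":-0.03,"rz":0,"hand":5},
    {"x":-0.6,"y":0,"z":-8.8,"rx":0,"ry":-0.03,"rz":0,"hand":5},
    {"x":0,"y":0,"z":0,"rx":0,"ry":0,"rz":0,"hand":5}
  ]
}}

```text
time_s: 24.82
eef_pos: [594.0, 71.9, 282.9]
ee_rot: [0.703, 0.073, 0.704, -0.073]
force: [1.0, -0.1, 0.1]
grip_width: 0.132
```

Emit:
{"method": "jog_arm", "body": {
  "increments": [
    {"x":0,"y":0,"z":0,"rx":0,"ry":0,"rz":0,"hand":5},
    {"x":0,"y":0,"z":0,"rx":0,"ry":0,"rz":0,"hand":5},
    {"x":0,"y":0,"z":0,"rx":0,"ry":0,"rz":0,"hand":5}
  ]
}}

```text
time_s: 25.2
eef_pos: [594.5, 71.8, 282.8]
ee_rot: [0.703, 0.073, 0.704, -0.073]
force: [0.8, -0.5, 4.2]
grip_width: 0.132
```

```bash
python3 -c "
from h import *
grip()
snap('wrist','w15',None,1.5);snap('side','s15',(220,145,330,255),5)"
```

```text
arc -0.070 tilt -0.002 r 111.1 y 0.0 | F tool [-4.18 -0.35  0.87] tq [-0.08 -0.09  0.14] t 25.20 w 0.132 [-0.08  0.45  1.16  0.    1.53 -1.44]
```

View pics/w15.png

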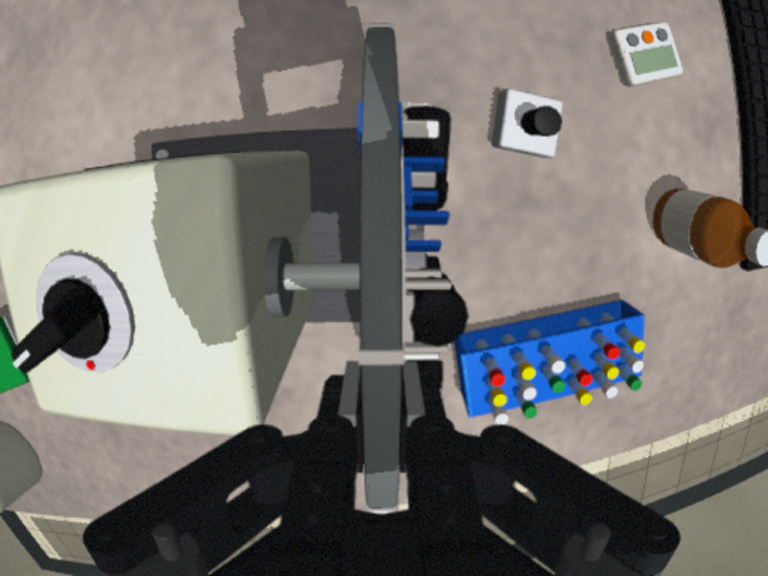

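View pics/s15.png

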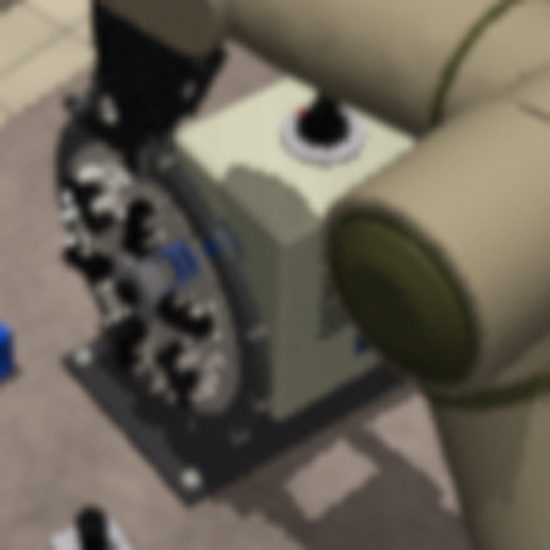

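```bash
python3 -c "
from h import *
tab(380/1.5,122/1.5);tab(380/1.5,356/1.5);blue('side','pics/s15_full.png')" | grep -v "r [0-9][0-9][0-9][0-9]*.*r [0-9][0-9][0-9][0-9]"
```

```text
theta 2.525 mod30 -0.093
theta 3.020 mod30 -0.122
side [454.7 117.9] 29 front: x 643 z 786 r 1016 ang 2.46 | back: x 634 z 771 r 998 ang 2.45
side [320.9 130.2] 12 front: x 343 z 568 r 664 ang 2.60 | back: x 322 z 546 r 634 ang 2.61
side [261.5 194. ] 6 front: x 93 z 122 r 153 ang 2.49 | back: x 63 z 84 r 105 ang 2.49
side [255.8 196.4] 17 front: x 57 z 78 r 97 ang 2.51 | back: x 26 z 38 r 46 ang 2.54
side [198.4 226.3] 673 front: x -550 z -717 r 903 ang -0.65 | back: x -602 z -785 r 990 ang -0.65
side [202.3 211.8] 9 front: x -458 z -498 r 676 ang -0.74 | back: x -507 z -558 r 754 ang -0.74
```

Final angle is about -3.78, held and still, with the knob on green. I'll hand in.

```bash
python3 -c "
from h import *
grip();print(sense()['dq'].round(4));print(finish_job())"
```

```text
arc -0.069 tilt -0.001 r 111.1 y 0.0 | F tool [-4.42 -0.22  0.98] tq [-0.18 -0.11  0.13] t 25.30 w 0.137 [-0.08  0.45  1.16  0.    1.53 -1.44]
[ 0.0027 -0.0007  0.0038 -0.0016 -0.0045 -0.0017]
the job is handed in; nothing more can be done
None
```

The brake is off and the heavy side is down to within about 0.11 rad (6°). The arm is gripping the rim near the top and holding the wheel still. I handed the job in at 25.3 s.

- **Brake:** I turned the knob 60° past its click. The last picture shows the pointer at green and the red dot uncovered.
- **Finding the heavy side:** I let the wheel go and it rolled to a stop three times.
  - From one side it stopped at -3.505 rad, both from a far start and from a near start.
  - From the other side it stopped at -4.275 rad.
  - The midpoint puts the heavy side straight down at about -3.89 rad.
- **Where it is held:** The wheel is at about -3.78 rad; the wrist camera gives -3.76 to -3.79 and the side camera about -3.78.
- **Compromise on the clip:** The heavy side lies almost midway between two clips, at -3.665 and -4.189 rad, and the first is slightly nearer. I stopped between the heavy side and that nearer clip. The heavy side is therefore about 0.11 rad from straight down, and the clip about 0.12 rad (7°).
- **Last checks:** The grip is closed on the rim and the arm was still. I did not touch anything else on the bench.
- **Side force:** A brief sideways wrist force of 45 N showed up during one rim turn, below the 120 N limit.

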